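# Snap the moisture trap's clip shut with clip pliers

### The arm

A 6-joint arm with a two-finger parallel gripper is mounted at the origin on the work surface. World frame = base frame: x ahead of the robot, y to its left, z up, the work surface at z = 0. Lengths are in m, angles in rad, forces in N, time in s.
With the tool pointing down it reaches from about 0.3 to 0.775 m from the base axis. Payload 14.6 kg.
Tool frame: the origin (TCP) lies at the very end of the fingers, on their centre line; the grasp point (between the pads) lies 19 mm behind it; x points along the fingers, y is the direction in which the jaws open and shut, and the axes are right-handed (so a half turn about x gives the same grasp; the last joint's range is limited). The gripper opens to 85 mm and grips with 20 to 120 N. Pads are 22 mm wide; open, the fingers measure 114 mm over their backs; the gripper's body (76 mm by 85 mm) begins 54 mm behind the grasp point. The pads swing forward as they close: fully open they stand 13 mm farther back than shut.
Start: joints at [1.063, 0.3, 1.521, -0, 1.321, -0.067], TCP at [0.235, 0.497, 0.231] pointing down, gripper open.
Joint ranges: [-3.03, 3.03], [-0.79, 2.21], [0.23, 2.52], [-1.04, 4.18], [0, 3.07], [-2.55, 2.55]. Speed limits (rad/s): [2.22, 2.22, 2.57, 3.14, 3.14, 3.14].

### API

Orientations are given as a unit quaternion [x, y, z, w].
In Python, from workcell import bot gives the robot as it stands. The module is installed in compiled form; this text tells all that it offers.
- The arm moves only by the tool play_rows, never from a script. Its arguments are lists of equal length, an entry for each row: "rot": the turn, a rotation vector about the world's x, y, z in units of 8 degrees (1.0 is 8 degrees), a list of three; "travel": the shift along the world's x, y, z in units of 60 mm (1.0 is 60 mm), a list of three; "claw": the gripper command: -1 is shut, 1 is fully open, values between are in proportion. In form: {"rot": [[ax, ay, az], ...], "travel": [[dx, dy, dz], ...], "claw": [claw, ...]}. A call has exactly 8 rows; each row shifts and turns the commanded pose from where the row before left it; what a row does not reach is not made up. A row lasts 1/8 s, in which the tool goes at most 62.5 mm and 10.7 degrees, less where a joint would pass 70% of its speed; a pose out of reach is approached as far as the arm can. A call is refused whole if a number of a shift passes 1 or a number of a turn 1, either way. A call with a gripper value outside its range is refused whole. The fingers move at their own pace and stop on an object; "squeeze" is the grip in N (left out, the last holds). Time passes only in rows, so rows that do not move let the fingers close, or fill a call up. It gives the time, the measured TCP pose, the force and the opening at its end, in the units of the state.
- bot.observe(): the state, without advancing time (a new reading comes with each control period).
- bot.camera(name): name is "scene" or "top" or "wrist"; returns the picture (480x640x3 uint8, red, green, blue); there is no depth.
- bot.camera_model(name): a dict with "fx", "fy", "cx", "cy" (pixels), "R" (3x3) and "t" (3): a world point X has camera coordinates R X + t; the wrist camera has in their place "hand_eye" (4x4, takes a point from camera to tool coordinates, whose origin is the TCP and whose axes are the tool frame's). Camera axes: x right, y down, z forward; pixel columns grow to the right and rows downward; lengths in m; the calibration is good to about 2 mm. A picture is of the moment at which its call begins: read the wrist's pose just before it. camera_model takes no time and is no camera call.
- bot.hand_in(): hands the job in, once; it reports no verdict.
The state is a dict: "time": time; "joints": joint angles; "qvel": joint speeds; "joint_efforts": joint torques, N m; "tcp_pos": TCP position; "orientation": TCP orientation; "wrist_force": force on the tool from outside, world axes, zero at the start; "moment": the same for the moment, N m; "grip_width": finger opening in m.
Only numpy, scipy, OpenCV 4.12 (cv2) and the standard library are available. Lean on these libraries where they do the work, as an engineer would, in place of code of your own. Each camera call takes 0.05 s, during which the arm holds its last target. There are 200 camera calls.

### The job

On the airbrush's air outlet the little moisture trap is pushed home, but the nylon snap clip round its socket still stands open. Pick up the clip pliers from the cutting mat, take the clip's two lugs between the jaws and squeeze until the clip clicks shut and stays shut, using the pliers and not your fingers: let both jaws bear evenly so that the trap is not levered over sideways, and ease off at the click so that the nylon is not crushed. Then lay the pliers gently back on the cutting mat, flat and let go, and leave everything else on the bench as it stands.

Things in the scene. Friction and masses are not known exactly. Their poses are not given: they have to be found in the camera images.
- pliers: Spring-opened clip pliers, flat on the mat, 150 mm long, 120 g: steel jaws, black handles. This half has its handle at +y, jaw at -y. Origin on the pivot's axis at the underside; x: middle line of the OPEN pliers towards the jaws, z up. Handles 14 mm high from the underside, to 98 mm behind the pivot; jaws 10 mm high (2 to 12 mm up), 6 mm thick, to 48 mm ahead. Balance point: x = -44 mm.
- pliers_b: The other half (handle -y, jaw +y), hinged on the pivot; same frame as pliers when fully open, turning about -z up to 0.60 rad as they are squeezed. At 0.48 rad the jaw faces are parallel, 11 mm apart. A spring holds the pliers open: about 10 N on each handle (53 mm behind the pivot) starts to close them, about 13 N holds the jaws parallel.
- jaw_a (a point): Inner corner of the tip of pliers' jaw, 7 mm above the underside; 34 mm from jaw_b and at x = +45 mm when open.
- jaw_b (a point): The same corner on the jaw of pliers_b.
- grip_a (a point): Middle of pliers' handle 53 mm behind the pivot (x = -55 mm when open), 7 mm above the underside, half way along a straight 34 mm stretch, 7 mm thick, meant for gripping. Over their outsides the handles measure 61 mm there when open and 37 mm with the jaws parallel: 51 mm per rad of squeeze.
- grip_b (a point): The same point on the handle of pliers_b.
- outlet: Air outlet screwed to the bench: foot 100 x 110 x 6 mm and aluminium block with a gauge, up to 40 mm high; the trap stands on it. Origin on the trap's axis at the bench; along x the block reaches from -8 to +52 mm, the foot from -35 to +65 mm.
- trap: The moisture trap upright on the outlet: grey socket 26 mm across (44 to 82 mm above the bench) wearing the clip, clear bowl 34 mm across above it, brass plug at 148 mm. Origin on its axis 40 mm above the bench. Its O-ring lets it rock about the outlet's x axis and spring back: 1 N sideways on the clip leans it 0.009 rad; over 0.04 rad (4.5 N) it is being levered over.
- clip: Natural nylon snap clip, tight round the socket: band 32 mm across, 12 mm high, two halves hinged behind, two flat lugs in front (12 mm high) pointing roughly at the robot. This is the half with the fixed lug, on the -y side. Origin on the trap's axis at the band's underside, 56 mm above the bench; z up; the lugs point along -x, 14 to 33 mm from the axis.
- clip_b (a joint): Closing angle of the clip's hinged half (lug on +y), rad: 0 open, about 0.16 to 0.17 clicked shut, 0.18 hard stop. It springs back to 0 unless clicked. Squeezing the lugs takes 3 N at first, rising to about 13 N at 0.13; just after it the tongue on top drops over its tooth, the arm snaps on by itself and the force falls. Beyond that the lugs are solid; over 18 N from a jaw crushes them.
- clip_lugs (a point): Point on clip on the line where the lugs meet (y = 0), 26 mm from the trap's axis, at half the lugs' height (62 mm above the bench). The hinged lug is 3.5 mm thick, outer face at y = +4.25 mm when shut; open it is splayed out by 0.19 rad, face at about 12 mm. The fixed lug's outer face lies somewhere from y = -4.25 to -10.25 mm: clips are moulded differently, and no pose tells.
- mat: Green cutting mat, fixed, 220 (x) x 310 (y) x 3 mm; origin at the centre of its underside, on the bench.
- paint_a: Dropper paint bottle, 25 mm across, 76 mm high; origin under its centre. A bystander.
- paint_b: Another such bottle. A bystander.
- paint_c: Another such bottle. A bystander.
- water_bowl: White ceramic water bowl, 96 mm across, 55 mm high; origin under its centre. A bystander.
- brush: Paint brush lying along its x axis near the mat's +y edge, 162 mm long, 8 mm thick; origin 90 mm from the handle's end. A bystander.
- mixing_cup: Small steel mixing cup, 32 mm across, 18 mm high, on a corner of the mat; origin under its centre. A bystander.
- tower_model: Stone tower miniature on a cork painting handle, 40 mm across, 102 mm high; origin under its centre. A bystander.
- brush_pot: Steel pot with brushes, 80 mm across, pot 95 mm high, brushes to 170 mm; origin under its centre. A bystander.
Things that resemble listed ones, but are neither listed nor needed, are in the scene too. Several things have the shape of the pliers; the one meant has the colours described above.

How it is judged:
On the way, in this order (a step that is already met when the one before it is completed fails the run):
1. the open clip is squeezed by the pliers' jaws (contact force between pliers_b and clip above 3 N and value of joint clip_b below 0.14 rad), for 0.02 s.
2. the clip has clicked shut (value of joint clip_b above 0.15 rad), for 0.2 s.
At the end, for the whole second after the job is handed in: The clip is clicked shut (closing angle above 0.15 rad, nothing holding it); the pliers lie flat (within 0.1 rad) and at rest on the cutting mat, their pivot within 110 mm of the mat's centre and their underside less than 5 mm above the mat (value of joint clip_b above 0.15 rad and contact force between pliers and clip below 0.1 N and horizontal distance between pliers and mat below 0.11 m and height (world z) of pliers below 0.008 m and angle between pliers's own z axis and vertical below 0.1 rad and linear speed of pliers below 0.01 m/s); the robot touches nothing.
It fails at once if the clip was crushed (one jaw pressed it with more than 18 N) or the outlet forced (the pliers pressed on it and its clip with more than 36 N in all) (contact force between pliers_b and clip above 18 N or contact force between pliers and outlet above 36 N).
It fails at once if the trap was levered over sideways (leaned by more than 0.04 rad) (angle between trap's own z axis and vertical above 0.04 rad).
It fails at once if the robot's fingers or arm pressed on the clip or the outlet (more than 3 N) (contact force between any of the fingers, the arm and outlet above 3 N).
It fails at once if the pliers were dropped or slammed down on the mat (height (world z) of pliers below 0.02 m and linear speed of pliers above 0.5 m/s).
It fails at once if a bystander was shifted by more than 25 mm or tipped over (distance of any of paint_a, paint_b, paint_c, water_bowl, brush, mixing_cup, tower_model, brush_pot from where it was at the start of the episode above 0.025 m or angle between any of paint_a, paint_b, paint_c, water_bowl, mixing_cup, tower_model, brush_pot's own z axis and vertical above 0.5 rad).
It also fails if it takes over 72 s, if anything falls off the work surface, if the arm or the gripper's body presses on something with over 40 N, if the wrist force passes 120 N, or if a joint passes its speed limit or range.

## Working session

There is one attempt and no reset: what is moved stays moved. The work goes in short steps, Python scripts to look and compute and a tool call to move; the robot and the scene stay as the last step left them, time stands still between calls to the robot, and variables do not carry over. Pictures are saved under pics/ and viewed, about 8 in all and at most 12, crops included, and the job is handed in when it is done.

Besides the shell and the picture viewer there is one more tool, called after "Request:" by a JSON object that holds its "method" and its "body", one argument or row to a line. play_rows: Moves the arm, as the interface text tells. Its arguments: {"type":"object","properties":{"rot":{"type":"array","items":{"type":"array","items":{"type":"number"}}},"travel":{"type":"array","items":{"type":"array","items":{"type":"number"}}},"claw":{"type":"array","items":{"type":"number"}},"squeeze":{"type":"number"}},"required":["rot","travel","claw"]}

```bash
mkdir -p pics
python3 - <<'E'
from workcell import bot
import cv2,json,numpy as np
s=bot.observe(); print({k:np.round(v,4).tolist() for k,v in s.items()})
for n in("scene","top"):
    cv2.imwrite(f"pics/{n}0.png",bot.camera(n)[:,:,::-1])
for n in("scene","top","wrist"): 
    print(n,{k:np.round(v,4).tolist() for k,v in bot.camera_model(n).items()})
E
```

```text
{'time': 0.0, 'joints': [1.0634, 0.3005, 1.5216, -0.0, 1.3207, -0.0666], 'qvel': [0.0012, 0.0002, 0.0006, -0.0011, 0.0007, -0.0012], 'joint_efforts': [0.0016, -54.3506, -36.1792, -0.0001, 0.0041, -0.0], 'tcp_pos': [0.2346, 0.4972, 0.2307], 'orientation': [0.1542, 0.6901, -0.155, 0.6899], 'wrist_force': [0.8663, -0.0134, -0.3262], 'moment': [-0.0006, -0.0128, -0.0053], 'grip_width': 0.0857}
scene {'fx': 607.1572, 'fy': 607.1572, 'cx': 318.9396, 'cy': 241.5938, 'R': [[-0.8576, 0.5143, -0.0005], [0.3091, 0.5147, -0.7997], [-0.411, -0.686, -0.6004]], 't': [0.4505, -0.1053, 1.6459]}
top {'fx': 468.1843, 'fy': 468.1843, 'cx': 325.8395, 'cy': 242.702, 'R': [[-0.0105, -0.9999, -0.0086], [-0.9988, 0.0109, -0.0479], [0.048, 0.0081, -0.9988]], 't': [0.0362, 0.5319, 1.2499]}
wrist {'fx': 394.896, 'fy': 394.896, 'cx': 322.4875, 'cy': 241.9581, 'hand_eye': [[-0.0003, -0.3208, 0.9472, -0.1421], [1.0, -0.001, 0.0, 0.0003], [0.0009, 0.9471, 0.3208, -0.0834], [0.0, 0.0, 0.0, 1.0]]}
```

View pics/top0.png

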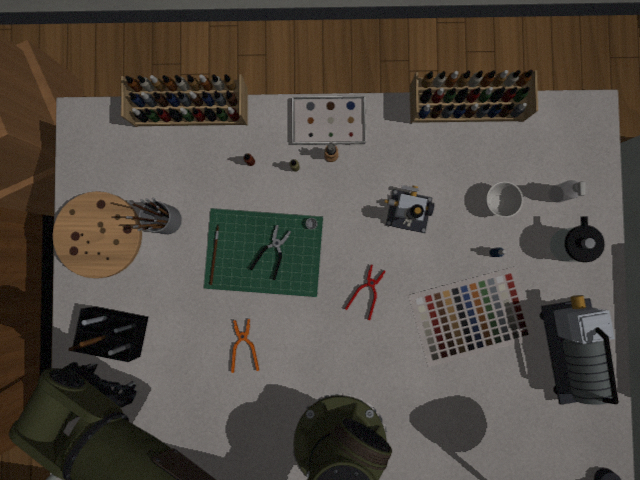

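View pics/scene0.png

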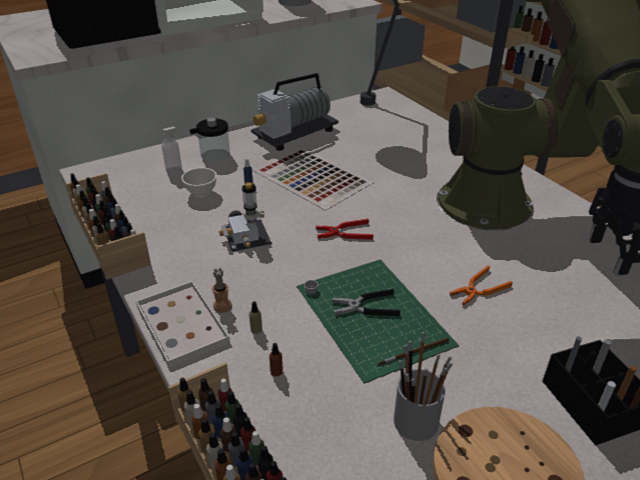

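Could be taken for the pliers: black-handled steel ones on the mat at top (272,250), red at (367,292), orange at (243,346). The description (steel jaws, black handles, on mat) picks the first. I'll check it in a close crop.

```bash
cat > h.py <<'E'
import numpy as np,cv2
from workcell import bot
from scipy.spatial.transform import Rotation as Ro
def cam(n,st=None):
    m=bot.camera_model(n)
    K=np.array([[m['fx'],0,m['cx']],[0,m['fy'],m['cy']],[0,0,1]])
    if n=='wrist':
        st=st or bot.observe()
        T=np.eye(4);T[:3,:3]=Ro.from_quat(st['orientation']).as_matrix();T[:3,3]=st['tcp_pos']
        W=np.linalg.inv(T@np.array(m['hand_eye']));return K,W[:3,:3],W[:3,3]
    return K,np.array(m['R']),np.array(m['t'])
def plane(c,uv,z):
    K,R,t=c;uv=np.atleast_2d(np.asarray(uv,float));d=np.c_[uv,np.ones(len(uv))]@np.linalg.inv(K).T@R
    o=-R.T@t;return o+d*((z-o[2])/d[:,2])[:,None]
def proj(c,X):
    K,R,t=c;p=(np.atleast_2d(X)@R.T+t)@K.T;return p[:,:2]/p[:,2:]
def tri(c1,u1,c2,u2):
    P=[c[0]@np.c_[c[1],c[2]] for c in(c1,c2)]
    X=cv2.triangulatePoints(P[0],P[1],np.array(u1,float).reshape(2,1),np.array(u2,float).reshape(2,1));return (X[:3]/X[3]).ravel()
def rots(q=None):
    return Ro.from_quat(bot.observe()['orientation'] if q is None else q)
E
python3 - <<'E'
from h import *
c=cam('top')
I=cv2.imread('pics/top0.png')
a=cv2.resize(I[200:300,200:330],None,fx=5,fy=5,interpolation=cv2.INTER_CUBIC)
cv2.imwrite('pics/crop_top.png',a[:500,:650])
print('mat corners',plane(c,[(210,209),(322,216),(317,297),(205,289)],.003).round(3).tolist())
print('pivot,jaw,handles',plane(c,[(276,245),(281,229),(289,232),(252,267),(276,277)],.01).round(3).tolist())
print('outlet foot-ish/trap cap',plane(c,[(388,185),(434,192),(430,232)],.006).round(3).tolist(),plane(c,[(417,211)],.148).round(3))
print('trap tri',tri(c,(417,211),cam('scene'),(249,185)))
s=bot.observe();print(rots().as_matrix().round(3).tolist())
E
```

```text
mat corners [[0.628, 0.346, 0.003], [0.606, 0.04, 0.003], [0.386, 0.056, 0.003], [0.411, 0.36, 0.003]]
pivot,jaw,handles [[0.528, 0.165, 0.01], [0.571, 0.152, 0.01], [0.563, 0.13, 0.01], [0.469, 0.231, 0.01], [0.441, 0.166, 0.01]]
outlet foot-ish/trap cap [[0.688, -0.141, 0.006], [0.668, -0.265, 0.006], [0.559, -0.252, 0.006]] [[ 0.6   -0.191  0.148]]
trap tri [ 0.6020734  -0.192897    0.14500074]
[[-0.001, 0.427, 0.904], [-0.001, 0.904, -0.427], [-1.0, -0.001, -0.0]]
```

View pics/crop_top.png

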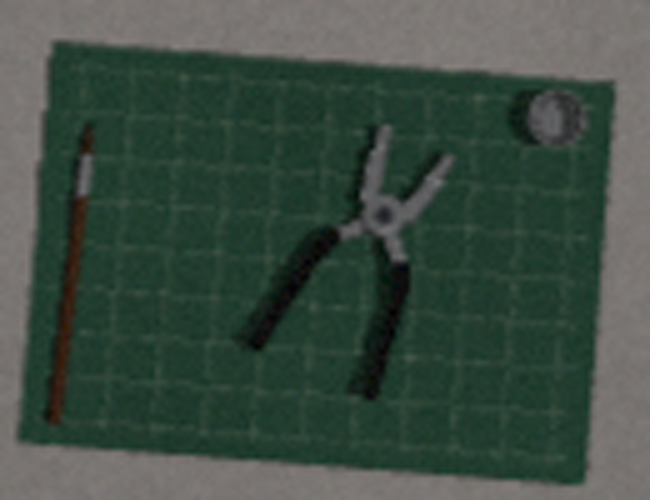

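The crop confirms steel jaws and black handles on the mat: pivot at crop (384,215), jaw tips (385,128) and (450,157), yaw about -25°. The tool is already aligned with that, so I only need to translate it above the handles and take a close look.

Request:
{"method": "play_rows", "body": {
  "rot": [
    [0, 0, 0],
    [0, 0, 0],
    [0, 0, 0],
    [0, 0, 0],
    [0, 0, 0],
    [0, 0, 0],
    [0, 0, 0],
    [0, 0, 0]
  ],
  "travel": [
    [0.58, -0.73, -0.12],
    [0.58, -0.73, -0.12],
    [0.58, -0.73, -0.12],
    [0.58, -0.73, -0.12],
    [0.58, -0.73, -0.12],
    [0.58, -0.73, -0.12],
    [0.58, -0.73, -0.12],
    [0, 0, 0]
  ],
  "claw": [1, 1, 1, 1, 1, 1, 1, 1]
}}

```text
time: 1.1
tcp_pos: [0.4795, 0.1881, 0.1799]
orientation: [0.156, 0.69, -0.156, 0.689]
wrist_force: [-1.0, 0.2, 0.6]
grip_width: 0.0854
```

Run:
```python
from h import *
s=bot.observe();print(s['time'],s['tcp_pos'],s['orientation'])
I=bot.camera('wrist')[:,:,::-1].copy();cv2.imwrite('pics/w1.png',I);np.save('w1.npy',np.r_[s['tcp_pos'],s['orientation']])
```

```text
1.1 [0.47949681 0.1881331  0.17994027] [ 0.15570078  0.69008395 -0.15639586  0.68926173]
```

View pics/w1.png

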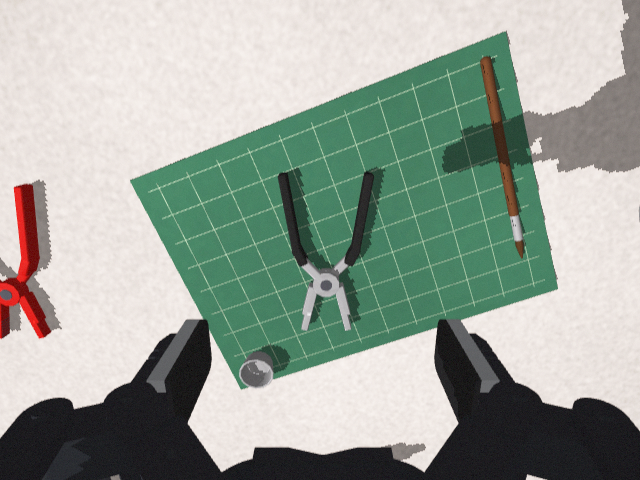

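The close view confirms the pliers: pivot (326,285), handle ends (284,175)/(369,175), jaw tips (305,329)/(349,328).

Run:
```python
from h import *
v=np.load('w1.npy');c=cam('wrist',dict(tcp_pos=v[:3],orientation=v[3:]))
I=cv2.imread('pics/w1.png')
hsv=cv2.cvtColor(I,cv2.COLOR_BGR2HSV)
m=((hsv[...,2]<60)).astype(np.uint8);m[:160]=0;m[280:]=0;m[:,:260]=0;m[:,400:]=0
n,l,st,ce=cv2.connectedComponentsWithStats(m);print(st[1:].tolist(),ce[1:].round(1).tolist())
P=plane(c,[(326,285)],.015)[0];J=plane(c,[(305,329),(349,328)],.015);H=plane(c,[(284,175),(369,175)],.017)
print(P,J,H)
d=J.mean(0)-H.mean(0);y=np.arctan2(d[1],d[0]);u=np.array([np.cos(y),np.sin(y)])
z=rots(v[3:]).as_matrix()[:,2]
print('yaw',np.degrees(y),'tool',np.degrees(np.arctan2(z[1],z[0])),'len',np.linalg.norm(d))
M=.5*(P[:2]-.0*u)
n=np.array([-u[1],u[0]]);print('lateral of pivot, jawmid vs handlemid',(P-H.mean(0))[:2]@n,(J.mean(0)-H.mean(0))[:2]@n)
g=P[:2]-.055*u;print('grip',g,'delta',(g-v[:2])/.06)
print('handle lat',(H[:,:2]-g)@n)
```

```text
[[345, 171, 29, 95, 992], [278, 173, 30, 93, 970]] [[360.1, 219.0], [291.4, 219.3]]
[0.53422105 0.16538988 0.015     ] [[0.56482766 0.13024969 0.015     ]
 [0.58071794 0.16587973 0.015     ]] [[0.43540974 0.17640325 0.017     ]
 [0.46367898 0.23555865 0.017     ]]
yaw -25.173096916981375 tool -25.498655690766665 len 0.1361746661280737
lateral of pivot, jawmid vs handlemid -0.000718405074802898 1.141693879087413e-18
grip [0.48444457 0.18878438] delta [0.0824627  0.01085463]
handle lat [-0.03206243  0.03349924]
```

Request:
{"method": "play_rows", "body": {
  "rot": [
    [0, 0, 0],
    [0, 0, 0],
    [0, 0, 0],
    [0, 0, 0],
    [0, 0, 0],
    [0, 0, 0],
    [0, 0, 0],
    [0, 0, 0]
  ],
  "travel": [
    [0.05, 0, -0.5],
    [0, 0, -0.5],
    [0, 0, -0.5],
    [0, 0, -0.5],
    [0, 0, -0.5],
    [0, 0, -0.3],
    [0, 0, -0.2],
    [0, 0, 0]
  ],
  "claw": [1, 1, 1, 1, 1, 1, 1, 0.7],
  "squeeze": 24
}}

```text
time: 2.15
tcp_pos: [0.4811, 0.191, 0.0007]
orientation: [0.154, 0.69, -0.155, 0.69]
wrist_force: [0.5, -0.5, 0.9]
grip_width: 0.0726
```

Request:
{"method": "play_rows", "body": {
  "rot": [
    [0, 0, 0],
    [0, 0, 0],
    [0, 0, 0],
    [0, 0, 0],
    [0, 0, 0],
    [0, 0, 0],
    [0, 0, 0],
    [0, 0, 0]
  ],
  "travel": [
    [0, 0, 0],
    [0, 0, 0],
    [0, 0, 0],
    [0, 0, 0],
    [0, 0, 0],
    [0, 0, 0],
    [0, 0, 0],
    [0, 0, 0]
  ],
  "claw": [0.5, 0.45, 0.42, 0.4, 0.38, 0.36, 0.36, 0.36]
}}

```text
time: 3.15
tcp_pos: [0.4823, 0.1913, 0.0028]
orientation: [0.155, 0.689, -0.154, 0.691]
wrist_force: [-2.4, 0.4, 12.4]
grip_width: 0.0586
```

Run:
```python
from h import *
s=bot.observe();print(s['time'],s['tcp_pos'],s['wrist_force'],s['moment'],s['grip_width'])
I=bot.camera('wrist')[:,:,::-1].copy();cv2.imwrite('pics/w2.png',I)
```

```text
3.15 [0.48234573 0.19126167 0.0028402 ] [-2.42268219  0.42335371 12.41435121] [ 0.01116949  0.48607133 -0.03010464] 0.058565111227147165
```

View pics/w2.png

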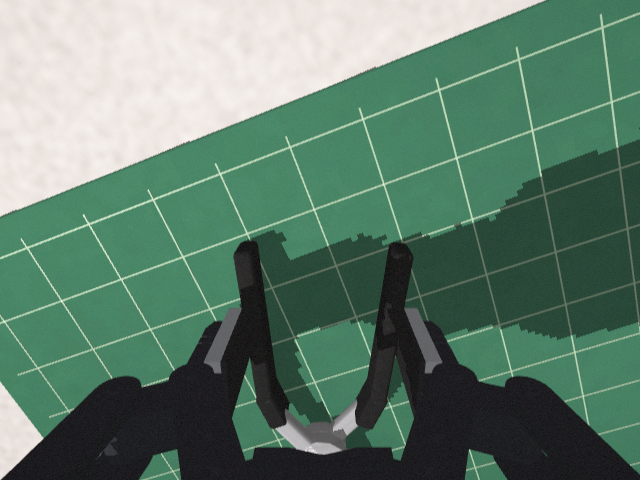

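Both pads hold the handles near the tips, with the pivot at (322,440). I'll lift gently and check the hold.

Request:
{"method": "play_rows", "body": {
  "rot": [
    [0, 0, 0],
    [0, 0, 0],
    [0, 0, 0],
    [0, 0, 0],
    [0, 0, 0],
    [0, 0, 0],
    [0, 0, 0],
    [0, 0, 0]
  ],
  "travel": [
    [0, 0, 0.05],
    [0, 0, 0.1],
    [0, 0, 0.2],
    [0, 0, 0.4],
    [0, 0, 0.6],
    [0, 0, 0.6],
    [0, 0, 0.6],
    [0, 0, 0.5]
  ],
  "claw": [0.36, 0.36, 0.36, 0.36, 0.36, 0.36, 0.36, 0.36]
}}

```text
time: 4.2
tcp_pos: [0.4812, 0.1908, 0.1862]
orientation: [0.155, 0.69, -0.154, 0.69]
wrist_force: [-0.2, -0.7, -1.7]
grip_width: 0.058
```

Request:
{"method": "play_rows", "body": {
  "rot": [
    [0, 0, 0.26],
    [0, 0, 0.26],
    [0, 0, 0.26],
    [0, 0, 0.26],
    [0, 0, 0.26],
    [0, 0, 0.26],
    [0, 0, 0.26],
    [0, 0, 0.26]
  ],
  "travel": [
    [0.37, -0.8, 0.05],
    [0.37, -0.8, 0.05],
    [0.37, -0.8, 0.05],
    [0.37, -0.8, 0.05],
    [0.37, -0.8, 0.05],
    [0.37, -0.8, 0.05],
    [0.37, -0.8, 0.05],
    [0.37, -0.8, 0.05]
  ],
  "claw": [0.36, 0.36, 0.36, 0.36, 0.36, 0.36, 0.36, 0.36]
}}

```text
time: 5.2
tcp_pos: [0.6592, -0.1948, 0.2089]
orientation: [0.053, 0.705, -0.053, 0.705]
wrist_force: [0.7, 1.0, -0.9]
grip_width: 0.0579
```

Run:
```python
from h import *
s=bot.observe();print(s['time'],s['tcp_pos'],s['orientation'],s['wrist_force'],s['moment'],s['grip_width'])
I=bot.camera('wrist')[:,:,::-1].copy();cv2.imwrite('pics/w3.png',I);np.save('w3.npy',np.r_[s['tcp_pos'],s['orientation']])
```

```text
5.2 [ 0.65915839 -0.19477762  0.20887074] [ 0.05267367  0.70501636 -0.05273237  0.70526358] [ 0.70520093  0.95975186 -0.89691063] [ 0.0185297  -0.01837857  0.00471982] 0.057924810029769756
```

View pics/w3.png

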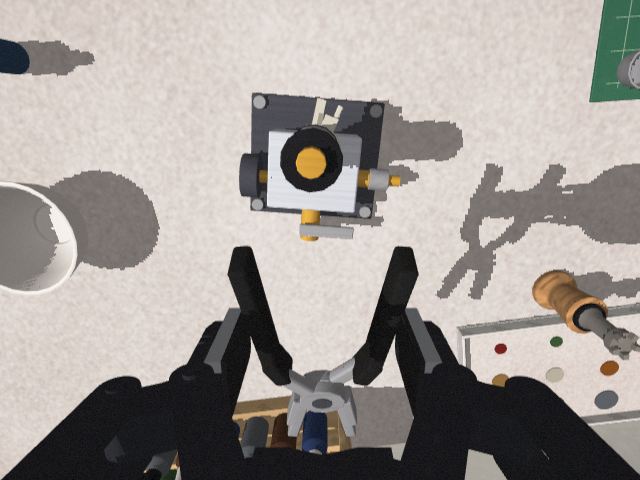

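Lugs visible around (320–340, 100–125), trap plug at (311,163), and the pliers held symmetrically (pivot (322,403)). Zooming on the clip.

Run:
```python
from h import *
I=cv2.imread('pics/w3.png')
a=cv2.resize(I[80:220,235:400],None,fx=4,fy=4,interpolation=cv2.INTER_CUBIC);cv2.imwrite('pics/c3.png',a)
```

```text
(no output)
```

View pics/c3.png

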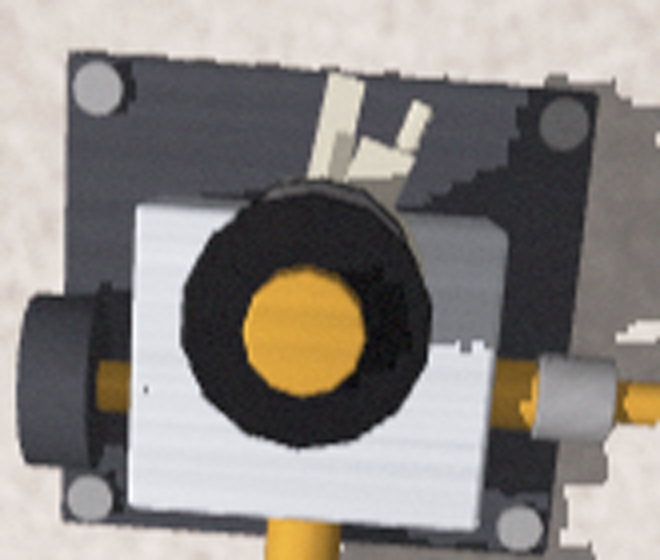

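Run:
```python
from h import *
v=np.load('w3.npy');c=cam('wrist',dict(tcp_pos=v[:3],orientation=v[3:]))
I=cv2.imread('pics/w3.png');hsv=cv2.cvtColor(I,cv2.COLOR_BGR2HSV)
# plug
m=((abs(hsv[...,0].astype(int)-19)<7)&(hsv[...,1]>150)&(hsv[...,2]>120)).astype(np.uint8)
n,l,st,ce=cv2.connectedComponentsWithStats(m);i=[k for k in range(1,n) if st[k,4]>400];print(st[i].tolist(),ce[i].tolist())
k=min(i,key=lambda k:np.hypot(*(ce[k]-(311,163))));A=plane(c,ce[k],.148)[0];print('axis wrist',A)
f=lambda uv:plane(c,np.array(uv)/4+[235,80]-.375,.068)[:,:2]
fl=f([(310,172),(330,74)]);fr=f([(343,135),(363,84)]);hl=f([(399,147),(412,102)]);hr=f([(416,152),(432,105)])
for n,p in(('fixed outer',fl),('fixed inner',fr),('hinged inner',hl),('hinged outer',hr)):
    d=p[0]-p[1];print(n,p.round(4).tolist(),'yaw',np.degrees(np.arctan2(d[1],d[0])).round(1))
for yaw in(-21,-19,-17,-15,-8):
    y=np.radians(yaw);u=np.array([np.cos(y),np.sin(y)]);w=np.array([-u[1],u[0]])
    print(yaw,[ [((q-A[:2])@u*1e3).round(1),((q-A[:2])@w*1e3).round(1)] for p in(fl,fr,hl,hr) for q in p])
z=rots(v[3:]).as_matrix()[:,2];print('toolyaw',np.degrees(np.arctan2(z[1],z[0])))
# pliers in tool frame
R=rots(v[3:]).as_matrix()
for zz in(.21,.225):
  for uv in((322,403),(240,250),(404,250),(292,432),(353,435)):
    print(zz,uv,(R.T@(plane(c,[uv],zz)[0]-v[:3])).round(4))
# axis from two fixed views
I2=cv2.imread('pics/top0.png');h2=cv2.cvtColor(I2,cv2.COLOR_BGR2HSV)
```

```text
[[296, 147, 30, 32, 739]] [[310.43301759133965, 162.7510148849797]]
axis wrist [ 0.60197194 -0.19188952  0.148     ]
fixed outer [[0.5852, -0.1903], [0.5701, -0.1845]] yaw -21.1
fixed inner [[0.5801, -0.1838], [0.5725, -0.1792]] yaw -31.1
hinged inner [[0.5834, -0.1746], [0.5766, -0.1714]] yaw -25.0
hinged outer [[0.5847, -0.1719], [0.5775, -0.1681]] yaw -27.6
-21 [[np.float64(-16.2), np.float64(-4.5)], [np.float64(-32.4), np.float64(-4.5)], [np.float64(-23.4), np.float64(-0.3)], [np.float64(-32.1), np.float64(1.3)], [np.float64(-23.5), np.float64(9.5)], [np.float64(-31.1), np.float64(10.0)], [np.float64(-23.3), np.float64(12.5)], [np.float64(-31.3), np.float64(13.4)]]
-19 [[np.float64(-16.4), np.float64(-4.0)], [np.float64(-32.6), np.float64(-3.4)], [np.float64(-23.4), np.float64(0.5)], [np.float64(-32.0), np.float64(2.4)], [np.float64(-23.2), np.float64(10.3)], [np.float64(-30.7), np.float64(11.1)], [np.float64(-22.9), np.float64(13.3)], [np.float64(-30.8), np.float64(14.5)]]
-17 [[np.float64(-16.5), np.float64(-3.4)], [np.float64(-32.7), np.float64(-2.2)], [np.float64(-23.3), np.f
[... 587 characters left out ...]
p.float64(2.9)], [np.float64(-22.8), np.float64(5.0)], [np.float64(-31.0), np.float64(8.5)], [np.float64(-20.8), np.float64(14.5)], [np.float64(-28.0), np.float64(16.7)], [np.float64(-19.9), np.float64(17.4)], [np.float64(-27.5), np.float64(20.1)]]
toolyaw -8.548817029626155
0.21 (322, 403) [-0.0011  0.0001  0.0389]
0.21 (240, 250) [-0.0011 -0.0309 -0.0323]
0.21 (404, 250) [-0.0011  0.0314 -0.0323]
0.21 (292, 432) [-0.0011 -0.0134  0.0549]
0.21 (353, 435) [-0.0011  0.0141  0.0566]
0.225 (322, 403) [-0.0161  0.0002  0.0259]
0.225 (240, 250) [-0.0161 -0.0276 -0.0377]
0.225 (404, 250) [-0.0161  0.0281 -0.0377]
0.225 (292, 432) [-0.0161 -0.0119  0.0402]
0.225 (353, 435) [-0.0161  0.0127  0.0417]
```

The pivot has moved up in the picture (row 440 → 403) while the handle ends stayed put, so the pliers may have pitched nose-down in the grip. I'll measure the pitch.

```bash
cat > pp.py <<'E'
from h import *
from scipy.optimize import least_squares
def obj(th):  # top points of pliers, symmetric frame, closed by th in total; px order: pivot, handle end -y,+y, jaw tip -y,+y
    r=lambda p,a:[p[0]*np.cos(a)-p[1]*np.sin(a),p[0]*np.sin(a)+p[1]*np.cos(a),p[2]]
    h=th/2
    return np.array([[0,0,.012],r([-.094,-.0325,.014],-h),r([-.094,.0325,.014],h),r([.045,-.019,.012],h),r([.045,.019,.012],-h)])
def pose(px,th,w=(1,1,1,1,1)):
    m=bot.camera_model('wrist');K=np.array([[m['fx'],0,m['cx']],[0,m['fy'],m['cy']],[0,0,1.]])
    H=np.array(m['hand_eye']);Hi=np.linalg.inv(H);O=obj(th)
    B=np.c_[[0,0,-1],[0,1,0],[1,0,0]].astype(float) # tool axes of level pliers: x->tool z, y->tool y, z->-tool x
    def f(q):
        X=(Ro.from_rotvec(q[3:]).as_matrix()@np.array([[0,0,-1],[0,1,0],[1,0,0.]])@O.T).T+q[:3]
        Y=X@Hi[:3,:3].T+Hi[:3,3];p=Y@K.T
        return ((p[:,:2]/p[:,2:]-px)*np.array(w)[:,None]).ravel()
    s=least_squares(f,[0,0,.055,0,0,0]);return s.x,s.fun
E
python3 - <<'E'
from pp import *
np.set_printoptions(precision=4,suppress=True)
x,r=pose(np.array([(326,285),(284,174),(369,174),(305,329),(349,328)]),0);print('w1',x,r)
for th in(.04,.08):
  x,r=pose(np.array([(322,403),(239,249),(405,249),(292,432),(353,435)]),th);print('w3',th,x,np.degrees(x[3:]),r.round(1))
E
```

```text
w1 [ 0.176   0.0039  0.0574 -0.0048  0.0452 -0.0103] [ 0.6419 -1.2238 -0.4316  0.5188  0.3453 -0.1402  0.3766  0.1534 -0.9482
  0.6848]
w3 0.04 [0.0362 0.0005 0.0512 0.0013 0.3207 0.0163] [ 0.0767 18.3748  0.9348] [  0.3 -10.2  -1.2   0.7   1.    2.1  -0.6   4.6   0.6   2.5]
w3 0.08 [0.0309 0.0004 0.0471 0.0016 0.3541 0.0149] [ 0.0909 20.2873  0.8561] [ 0.3 -9.1 -1.2  0.5  1.   1.8  0.4  4.4 -0.4  2.2]
```

Request:
{"method": "play_rows", "body": {
  "rot": [
    [0, 0, -0.48],
    [0, 0, -0.48],
    [0, 0, -0.48],
    [-0.275, -0.757, 0],
    [-0.275, -0.757, 0],
    [-0.275, -0.757, 0],
    [0, 0, 0],
    [0, 0, 0]
  ],
  "travel": [
    [0, 0, 0.5],
    [0, 0, 0.5],
    [-0.2, 0.06, 0],
    [-0.6, 0.2, 0],
    [-0.7, 0.2, 0],
    [-0.8, 0.2, 0],
    [-0.7, 0.2, 0],
    [-0.5, 0.2, 0]
  ],
  "claw": [0.36, 0.36, 0.36, 0.36, 0.36, 0.36, 0.36, 0.36]
}}

```text
time: 6.25
tcp_pos: [0.4483, -0.1295, 0.2688]
orientation: [0.102, 0.571, -0.142, 0.802]
wrist_force: [0.1, -1.1, -0.9]
grip_width: 0.0585
```

Request:
{"method": "play_rows", "body": {
  "rot": [
    [0, 0, 0],
    [0, 0, 0],
    [0, 0, 0],
    [0, 0, 0],
    [0, 0, 0],
    [0, 0, 0],
    [0, 0, 0],
    [0, 0, 0]
  ],
  "travel": [
    [0, 0, -0.2],
    [0, 0, -0.3],
    [0, 0, -0.3],
    [0, 0, -0.3],
    [0, 0, -0.3],
    [0, 0, -0.2],
    [0, 0, -0.1],
    [0, 0, 0]
  ],
  "claw": [0.36, 0.36, 0.36, 0.36, 0.36, 0.36, 0.36, 0.36]
}}

```text
time: 7.25
tcp_pos: [0.4504, -0.1301, 0.1659]
orientation: [0.102, 0.571, -0.142, 0.802]
wrist_force: [-1.0, 0.8, -0.2]
grip_width: 0.0582
```

Run:
```python
from h import *
s=bot.observe();print(s['time'],s['tcp_pos'],s['orientation'],s['wrist_force'],s['grip_width'])
I={n:bot.camera(n)[:,:,::-1].copy() for n in('wrist','top','scene')};np.save('w4.npy',np.r_[s['tcp_pos'],s['orientation']])
for n in I:cv2.imwrite(f'pics/{n}4.png',I[n])
p=s['tcp_pos'];X=np.array(p)+[.05,-.02,-.0]
out=[]
q=proj(cam('top'),[X])[0].astype(int);print(q);t=cv2.resize(I['top'][q[1]-37:q[1]+38,q[0]-50:q[0]+50],(400,300),interpolation=cv2.INTER_CUBIC)
q2=proj(cam('scene'),[X])[0].astype(int);print(q2);u=cv2.resize(I['scene'][q2[1]-37:q2[1]+38,q2[0]-50:q2[0]+50],(400,300),interpolation=cv2.INTER_CUBIC)
w=cv2.resize(I['wrist'][210:480,220:440],(367*1,450))
w=cv2.copyMakeBorder(w,0,150,0,33,cv2.BORDER_CONSTANT)
cv2.imwrite('pics/m4.png',np.hstack([w,np.vstack([t,u])]))
```

```text
7.25 [ 0.45040637 -0.13010916  0.16590437] [ 0.10176454  0.57118573 -0.14205387  0.8020047 ] [-1.0364239   0.80969061 -0.22286338] 0.05816981206674369
[401 252]
[295 174]
```

View pics/m4.png

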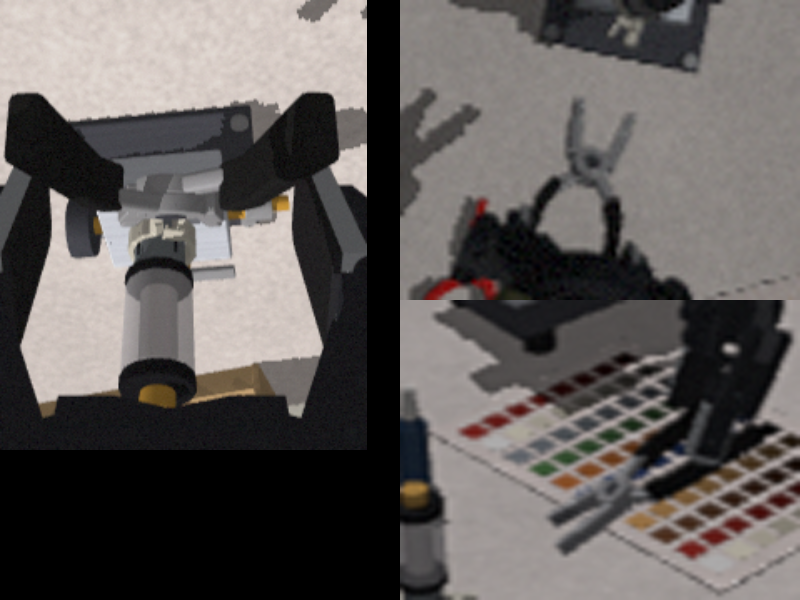

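Run:
```python
from h import *
c,d=cam('top'),cam('scene')
v=np.load('w4.npy');R=rots(v[3:]).as_matrix()
T=lambda a,b:tri(c,(351+(a[0]-400)/4,215+a[1]/4),d,(245+(b[0]-400)/4,137+(b[1]-300)/4))
for n,a,b in(('pivot',(591,160),(608,488)),('tipL',(577,100),(565,548)),('tipL alt',(577,100),(553,518)),('tipR',(632,116),(553,518)),('tipR alt',(632,116),(565,548))):
    X=T(a,b);print(n,X.round(4),'tool',(R.T@(X-v[:3])).round(4), 'reproj',(proj(c,X)-[351+(a[0]-400)/4,215+a[1]/4]).round(1))
z=R[:,2];x=R[:,0];print('tool x',x,'z',z)
```

```text
pivot [ 0.4964 -0.1481  0.138 ] tool [ 0.0425 -0.0011  0.0376] reproj [[ 0.5 -0.8]]
tipL [ 0.5318 -0.1426  0.1102] tool [0.079  0.0162 0.0581] reproj [[-0.2  0.3]]
tipL alt [ 0.5355 -0.1424  0.1323] tool [0.0592 0.0177 0.0685] reproj [[ 1.  -1.7]]
tipR [ 0.5216 -0.1767  0.1097] tool [ 0.0802 -0.0193  0.06  ] reproj [[-0.1  0.2]]
tipR alt [ 0.5177 -0.1775  0.0866] tool [ 0.1009 -0.0214  0.0492] reproj [[-1.3  2.2]]
tool x [ 0.30713512 -0.11160283 -0.94509937] z [ 0.88727519 -0.32550957  0.32678168]
```

The pliers have swung nose-down (about 60° to the tool): the pads touch the splayed handles only on their rear edge, well behind the balance point. I'll bring them back to the mat, let them settle flat, and regrip further forward, with that edge at the balance point.

Request:
{"method": "play_rows", "body": {
  "rot": [
    [0, 0, 0],
    [0, 0, 0],
    [0, 0, 0],
    [0, 0, 0],
    [0.275, 0.757, 0],
    [0.275, 0.757, 0],
    [0.275, 0.757, 0],
    [0, 0, 0]
  ],
  "travel": [
    [0.1, 0.6, 0.1],
    [0.1, 0.7, 0],
    [0.1, 0.7, 0],
    [0.1, 0.7, 0],
    [0.1, 0.7, 0],
    [0.1, 0.7, 0],
    [0.1, 0.6, 0],
    [0.1, 0.5, 0]
  ],
  "claw": [0.36, 0.36, 0.36, 0.36, 0.36, 0.36, 0.36, 0.36]
}}

```text
time: 8.4
tcp_pos: [0.4992, 0.1831, 0.1722]
orientation: [0.124, 0.698, -0.123, 0.694]
wrist_force: [1.3, 0.1, -0.8]
grip_width: 0.0581
```

Request:
{"method": "play_rows", "body": {
  "rot": [
    [0, 0, 0],
    [0, 0, 0],
    [0, 0, 0],
    [0, 0, 0],
    [0, 0, 0],
    [0, 0, 0],
    [0, 0, 0],
    [0, 0, 0]
  ],
  "travel": [
    [0, 0, -0.3],
    [0, 0, -0.4],
    [0, 0, -0.3],
    [0, 0, -0.2],
    [-0.06, 0.02, -0.15],
    [-0.06, 0.02, -0.15],
    [-0.06, 0.02, -0.15],
    [-0.06, 0.02, -0.15]
  ],
  "claw": [0.36, 0.36, 0.36, 0.36, 0.36, 0.36, 0.36, 0.36]
}}

```text
time: 9.4
tcp_pos: [0.4837, 0.1869, 0.0636]
orientation: [0.124, 0.698, -0.123, 0.695]
wrist_force: [-0.8, 0.2, -0.1]
grip_width: 0.0583
```

Request:
{"method": "play_rows", "body": {
  "rot": [
    [0, 0, 0],
    [0, 0, 0],
    [0, 0, 0],
    [0, 0, 0],
    [0, 0, 0],
    [0, 0, 0],
    [0, 0, 0],
    [0, 0, 0]
  ],
  "travel": [
    [-0.06, 0.02, -0.15],
    [-0.06, 0.02, -0.15],
    [-0.06, 0.02, -0.15],
    [-0.06, 0.02, -0.15],
    [0, 0, 0],
    [0, 0, 0],
    [0, 0, 0],
    [0, 0, 0]
  ],
  "claw": [0.36, 0.36, 0.36, 0.36, 0.36, 0.36, 0.36, 0.36]
}}

```text
time: 10.4
tcp_pos: [0.4697, 0.1915, 0.0282]
orientation: [0.124, 0.697, -0.123, 0.695]
wrist_force: [-0.4, 1.1, -1.4]
grip_width: 0.0584
```

Run:
```python
from h import *
s=bot.observe();print(s['time'],s['tcp_pos'],s['wrist_force'],s['grip_width'])
I={n:bot.camera(n)[:,:,::-1].copy() for n in('wrist','scene')}
for n in I:cv2.imwrite(f'pics/{n}5.png',I[n])
X=np.array(s['tcp_pos'])+[.03,-.0,-.0]
q2=proj(cam('scene'),[X])[0].astype(int);print(q2);u=cv2.resize(I['scene'][q2[1]-75:q2[1]+75,q2[0]-50:q2[0]+50],(400,600),interpolation=cv2.INTER_CUBIC)
w=cv2.resize(I['wrist'][180:480,220:420],(400,600))
cv2.imwrite('pics/m5.png',np.hstack([w,u]))
```

```text
10.4 [0.46971292 0.19152349 0.02821276] [-0.38916568  1.07687643 -1.39729393] 0.05837522825603626
[375 300]
```

View pics/m5.png

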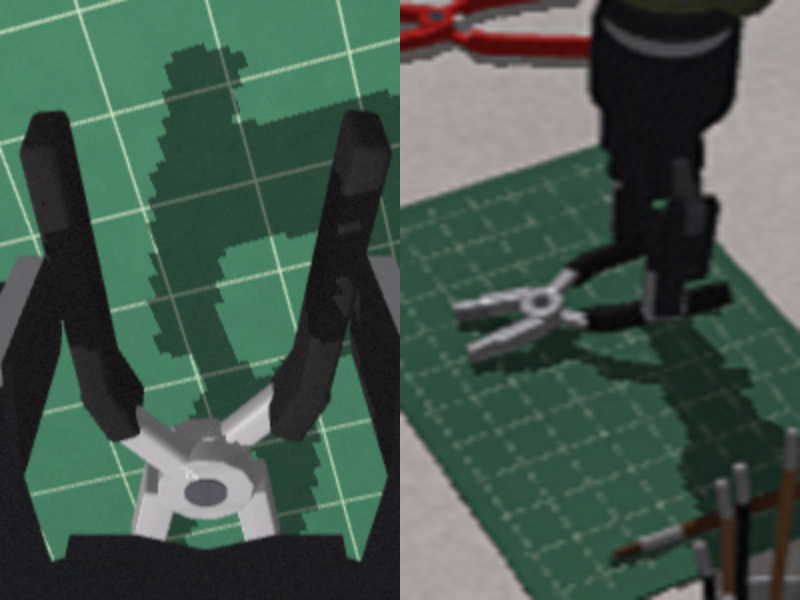

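Now almost flat: jaw tips on the mat, handles about 2 cm up. I'll lower the rest, open, and measure numerically.

Request:
{"method": "play_rows", "body": {
  "rot": [
    [0, 0, 0],
    [0, 0, 0],
    [0, 0, 0],
    [0, 0, 0],
    [0, 0, 0],
    [0, 0, 0],
    [0, 0, 0],
    [0, 0, 0]
  ],
  "travel": [
    [0, 0, -0.1],
    [0, 0, -0.1],
    [0, 0, -0.1],
    [0, 0, -0.07],
    [0, 0, -0.04],
    [0, 0, 0],
    [0, 0, 0],
    [0, 0, 0]
  ],
  "claw": [0.36, 0.36, 0.36, 0.36, 0.36, 0.36, 0.42, 0.48]
}}

```text
time: 11.5
tcp_pos: [0.4694, 0.1916, 0.0033]
orientation: [0.124, 0.698, -0.123, 0.695]
wrist_force: [1.1, -0.3, -0.2]
grip_width: 0.0631
```

Request:
{"method": "play_rows", "body": {
  "rot": [
    [0, 0, 0],
    [0, 0, 0],
    [0, 0, 0],
    [0, 0, 0],
    [0, 0, 0],
    [0, 0, 0],
    [0, 0, 0],
    [0, 0, 0]
  ],
  "travel": [
    [0, 0, 0],
    [0, 0, 0],
    [0, 0, 0],
    [0, 0, 0.5],
    [0, 0, 0.8],
    [0, 0, 0.8],
    [0, 0, 0.4],
    [0, 0, 0]
  ],
  "claw": [0.7, 1, 1, 1, 1, 1, 1, 1]
}}

```text
time: 12.5
tcp_pos: [0.4702, 0.1917, 0.1549]
orientation: [0.124, 0.697, -0.123, 0.696]
wrist_force: [0.1, 1.1, -1.6]
grip_width: 0.0854
```

```bash
cat > loc.py <<'E'
from pp import *
def loc(tag):
    s=bot.observe();I=bot.camera('wrist')[:,:,::-1].copy();cv2.imwrite(f'pics/{tag}.png',I);np.save(tag+'.npy',np.r_[s['tcp_pos'],s['orientation']])
    c=cam('wrist',s);hsv=cv2.cvtColor(I,cv2.COLOR_BGR2HSV);g=((hsv[...,0]>60)&(hsv[...,0]<95)&(hsv[...,1]>70)).astype(np.uint8)
    dark=((hsv[...,1]<90)&(hsv[...,2]<62)).astype(np.uint8);dark[330:]=0
    n,l,st,ce=cv2.connectedComponentsWithStats(dark);R=rots(s['orientation']).as_matrix()
    print('tcp',s['tcp_pos'],s['time'])
    for k in range(1,n):
        if 250<st[k,4]<20000:
            p=np.argwhere(l==k)[:,::-1].astype(float);X=(plane(c,p,.017)-s['tcp_pos'])@R[:,1:];m=X.mean(0)
            # direction of the handle and extremes, tool y,z in mm
            w,V=np.linalg.eigh(np.cov((X-m).T));print(st[k].tolist(),'mean y,z',(m*1e3).round(1),'ang',np.degrees(np.arctan2(V[0,1],V[1,1])).round(1)%180,'zmin/max',(np.percentile(X[:,1],[.5,99.5])*1e3).round(1))
E
python3 -c "
from loc import *
s=bot.observe();print(s['wrist_force'],s['grip_width']);loc('w6')"
```

```text
[ 0.11358819  1.13351396 -1.59156306] 0.08543836822431246
tcp [0.47016018 0.1917474  0.15493976] 12.5
[270, 171, 33, 101, 1135] mean y,z [-27.7  -3.9] ang 10.0 zmin/max [-41.4  34.2]
[342, 171, 32, 101, 1161] mean y,z [27.1 -3.7] ang 169.9 zmin/max [-41.3  34.3]
```

View pics/w6.png

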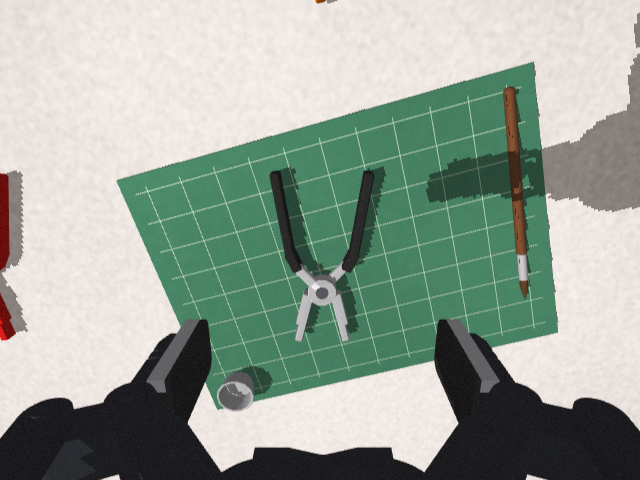

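Flat, aligned and symmetric again (pivot (322,293), handle ends at z=-41 mm in the tool frame). Regripping 21 mm further forward, at the balance point.

Request:
{"method": "play_rows", "body": {
  "rot": [
    [0, 0, 0],
    [0, 0, 0],
    [0, 0, 0],
    [0, 0, 0],
    [0, 0, 0],
    [0, 0, 0],
    [0, 0, 0],
    [0, 0, 0]
  ],
  "travel": [
    [0.33, -0.12, -0.3],
    [0, 0, -0.5],
    [0, 0, -0.5],
    [0, 0, -0.5],
    [0, 0, -0.4],
    [0, 0, -0.2],
    [0, 0, -0.11],
    [0, 0, 0]
  ],
  "claw": [1, 1, 1, 1, 1, 1, 1, 0.7],
  "squeeze": 32
}}

```text
time: 13.55
tcp_pos: [0.4893, 0.1843, 0.0027]
orientation: [0.124, 0.698, -0.123, 0.695]
wrist_force: [1.3, -1.3, -1.0]
grip_width: 0.0732
```

Request:
{"method": "play_rows", "body": {
  "rot": [
    [0, 0, 0],
    [0, 0, 0],
    [0, 0, 0],
    [0, 0, 0],
    [0, 0, 0],
    [0, 0, 0],
    [0, 0, 0],
    [0, 0, 0]
  ],
  "travel": [
    [0, 0, 0],
    [0, 0, 0],
    [0, 0, 0],
    [0, 0, 0],
    [0, 0, 0],
    [0, 0, 0],
    [0, 0, 0.05],
    [0, 0, 0.05]
  ],
  "claw": [0.5, 0.42, 0.36, 0.32, 0.29, 0.29, 0.29, 0.29]
}}

```text
time: 14.55
tcp_pos: [0.4893, 0.1843, 0.009]
orientation: [0.124, 0.698, -0.123, 0.695]
wrist_force: [-0.1, -0.7, -0.7]
grip_width: 0.0553
```

Request:
{"method": "play_rows", "body": {
  "rot": [
    [0, 0, 0],
    [0, 0, 0],
    [0, 0, 0],
    [0, 0, 0],
    [0, 0, 0],
    [0, 0, 0],
    [0, 0, 0],
    [0, 0, 0]
  ],
  "travel": [
    [0, 0, 0.1],
    [0, 0, 0.2],
    [0, 0, 0.3],
    [0, 0, 0.4],
    [0, 0, 0.4],
    [0, 0, 0.3],
    [0, 0, 0.2],
    [0, 0, 0.1]
  ],
  "claw": [0.29, 0.29, 0.29, 0.29, 0.29, 0.29, 0.29, 0.29]
}}

```text
time: 15.55
tcp_pos: [0.4894, 0.1844, 0.1297]
orientation: [0.124, 0.697, -0.123, 0.695]
wrist_force: [-1.3, -0.0, -1.3]
grip_width: 0.0552
```

Run:
```python
from h import *
for k in range(2):
    s=bot.observe();I=bot.camera('wrist')[:,:,::-1].copy();print(s['time'],s['tcp_pos'],s['wrist_force'],s['moment'],s['grip_width'])
t=bot.camera('scene')[:,:,::-1].copy();cv2.imwrite('pics/w7.png',I);cv2.imwrite('pics/s7.png',t)
X=np.array(s['tcp_pos'])+[.03,-.0,-.0]
q2=proj(cam('scene'),[X])[0].astype(int);print(q2);u=cv2.resize(t[q2[1]-75:q2[1]+75,q2[0]-50:q2[0]+50],(400,600),interpolation=cv2.INTER_CUBIC)
cv2.imwrite('pics/m7.png',np.hstack([cv2.resize(I[180:480,220:420],(400,600)),u]))
```

```text
15.55 [0.48941149 0.18435815 0.12971896] [-1.25041166 -0.00589194 -1.28617437] [-0.047275   -0.01758024  0.00260745] 0.05517416454972502
15.6 [0.48954932 0.18439953 0.12995233] [-0.4678722   0.71492814 -0.41559389] [ 0.03969191 -0.04114179  0.02576188] 0.055316805718418856
[368 264]
```

View pics/m7.png

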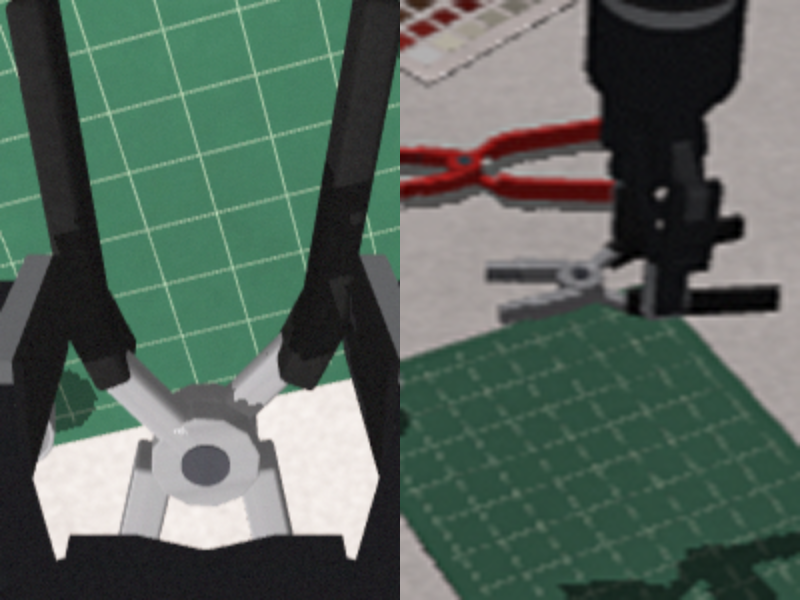

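```bash
cat > fit.py <<'E'
from pp import *
# object points calibrated from w6 (flat on mat): handle outer-end centres at z=.014, hub centre at .012
v=np.load('w6.npy');c6=cam('wrist',dict(tcp_pos=v[:3],orientation=v[3:]));R6=rots(v[3:]).as_matrix()
def tl(p,z):return (R6.T@(plane(c6,[p],z)[0]-v[:3]))[1:]
hub=tl((322,293),.015);e=[tl((276,173.5),.017),tl((369,173.5),.017)];j=[tl((300,339),.015),tl((346,338),.015)]
def fit(px,th):
    m=bot.camera_model('wrist');K=np.array([[m['fx'],0,m['cx']],[0,m['fy'],m['cy']],[0,0,1.]]);Hi=np.linalg.inv(np.array(m['hand_eye']))
    O=[]
    for q,h,s in((hub,.012,0),(e[0],.014,-1),(e[1],.014,1)):
        d=np.array(q)-hub;a=s*th/2   # (y,z); close: ends move inwards
        y,z=d;z2=z*np.cos(a)-y*np.sin(a)*-1*0+0;ang=np.arctan2(y,-z);r=np.hypot(y,z);ang-=a
        O.append([-r*np.cos(ang),r*np.sin(ang),h])
    O=np.array(O)
    def f(q):
        X=(Ro.from_rotvec([0,q[3],0]).as_matrix()@np.array([[0,0,-1],[0,1,0],[1,0,0.]])@O.T).T+q[:3]
        Y=X@Hi[:3,:3].T+Hi[:3,3];p=Y@K.T;return (p[:,:2]/p[:,2:]-px).ravel()
    s=least_squares(f,[0,0,.035,0]);return s.x,s.fun
E
python3 - <<'E'
from fit import *
np.set_printoptions(precision=4,suppress=True)
print('hub',hub,e,j)
I=cv2.imread('pics/w7.png');h=cv2.cvtColor(I,cv2.COLOR_BGR2HSV)
for a,b in((200,262),(385,450)):
    m=(h[60:300,a:b,1]<90)&(h[60:300,a:b,2]<62);r=np.argwhere(m);r0=r[:,0].min();w=r[(r[:,0]>=r0)&(r[:,0]<r0+12)];print('end row',r0+60,'cols',w[:,1].min()+a,w[:,1].max()+a)
E
```

```text
hub [-0.0001  0.0547] [array([-0.0325, -0.0396]), array([ 0.0333, -0.0395])] [array([-0.0182,  0.0963]), array([0.0196, 0.0955])]
end row 174 cols 223 249
end row 174 cols 396 422
```

Run:
```python
from fit import *
np.set_printoptions(precision=4,suppress=True)
for th in(0,.04,.08,.12):
    for r in(177,180):
        x,f=fit(np.array([(322.5,412.5),(234,r),(410,r)]),th);print(th,r,x,'pitch deg',np.degrees(x[3]),f.round(1))
```

```text
0 177 [-0.0009 -0.0002  0.0361 -0.2146] pitch deg -12.294494753223706 [-1.  -0.   0.5 -0.   0.5  0. ]
0 180 [ 0.0007 -0.0002  0.0373 -0.1937] pitch deg -11.100352771205738 [-1.  -0.   0.5 -0.   0.5  0. ]
0.04 177 [-0.0001 -0.0002  0.0355 -0.1161] pitch deg -6.64964894069049 [-1.  -0.   0.4 -0.   0.4  0. ]
0.04 180 [ 0.0012 -0.0002  0.0364 -0.0991] pitch deg -5.679052270863905 [-1.  -0.   0.4 -0.   0.4  0. ]
0.08 177 [-0.0004 -0.0002  0.0341 -0.0302] pitch deg -1.7316899333682323 [-1.  -0.   0.4  0.   0.4 -0. ]
0.08 180 [ 0.0006 -0.0002  0.0348 -0.016 ] pitch deg -0.9144692216968224 [-1.  -0.   0.4  0.   0.4 -0. ]
0.12 177 [-0.0016 -0.0002  0.0321  0.0471] pitch deg 2.6978615523241594 [-1.1 -0.   0.4  0.   0.4 -0. ]
0.12 180 [-0.0008 -0.0002  0.0327  0.0593] pitch deg 3.3994674695138074 [-1.1 -0.   0.4  0.   0.4 -0. ]
```

Level and steady (pitch about 0°; hub 34 mm ahead of the TCP, underside at TCP height). Moving to the pre-approach on the clip's axis.

Request:
{"method": "play_rows", "body": {
  "rot": [
    [0, 0, 0],
    [0, 0, 0],
    [0, 0, 0],
    [0, 0, 0],
    [0, 0, 0],
    [0, 0, 0],
    [0, 0, 0],
    [0, 0, 0]
  ],
  "travel": [
    [0, -0.3, 0],
    [-0.05, -0.6, 0],
    [-0.06, -0.8, 0],
    [-0.06, -0.9, 0],
    [-0.06, -0.9, 0],
    [-0.06, -0.9, 0],
    [-0.06, -0.6, 0],
    [-0.06, -0.35, 0]
  ],
  "claw": [0.29, 0.29, 0.29, 0.29, 0.29, 0.29, 0.29, 0.29]
}}

```text
time: 16.7
tcp_pos: [0.4637, -0.139, 0.1283]
orientation: [0.125, 0.698, -0.124, 0.694]
wrist_force: [1.1, 0.5, -1.4]
grip_width: 0.0554
```

Request:
{"method": "play_rows", "body": {
  "rot": [
    [0, 0, 0],
    [0, 0, 0],
    [0, 0, 0],
    [0, 0, 0],
    [0, 0, 0],
    [0, 0, 0],
    [0, 0, 0],
    [0, 0, 0]
  ],
  "travel": [
    [0, 0, -0.1],
    [0, 0, -0.2],
    [0, 0, -0.3],
    [0, 0, -0.3],
    [0, 0, -0.2],
    [0, 0, -0.1],
    [0, 0, -0.05],
    [0, 0, 0]
  ],
  "claw": [0.29, 0.29, 0.29, 0.29, 0.29, 0.29, 0.29, 0.29]
}}

```text
time: 17.7
tcp_pos: [0.4648, -0.1367, 0.054]
orientation: [0.124, 0.698, -0.123, 0.695]
wrist_force: [-0.1, 0.3, -1.1]
grip_width: 0.0553
```

Run:
```python
from h import *
P=[];F=[];M=[]
for k in range(6):
    s=bot.observe();P.append(s['tcp_pos']);F.append(s['wrist_force']);M.append(s['moment'])
    if k==0: I=bot.camera('wrist')[:,:,::-1].copy()
    elif k==1: t=bot.camera('top')[:,:,::-1].copy()
    elif k==2: sc=bot.camera('scene')[:,:,::-1].copy()
    elif k<5: bot.camera('top')
print(s['time'],np.mean(P,0).round(4),np.std(P,0).round(4));print(np.mean(F,0).round(2),np.std(F,0).round(2),np.mean(M,0).round(3),s['grip_width'])
z=rots(s['orientation']).as_matrix();print(np.degrees(np.arctan2(z[1,2],z[0,2])),z[:,0].round(4))
cv2.imwrite('pics/w8.png',I);cv2.imwrite('pics/t8.png',t);cv2.imwrite('pics/s8.png',sc)
h=cv2.cvtColor(I,cv2.COLOR_BGR2HSV)
for a,b in((200,262),(385,450)):
    m=(h[60:300,a:b,1]<90)&(h[60:300,a:b,2]<50);n,l,st,ce=cv2.connectedComponentsWithStats(m.astype(np.uint8));print(st[1:][st[1:,4]>300].tolist())
X=np.array(s['tcp_pos'])+[.10,-.035,0]
q=proj(cam('top'),[X])[0].astype(int);q2=proj(cam('scene'),[X])[0].astype(int);print(q,q2)
f=lambda J,q:cv2.resize(J[q[1]-32:q[1]+33,q[0]-43:q[0]+43],(398,301),interpolation=cv2.INTER_CUBIC)
cv2.imwrite('pics/m8.png',np.hstack([cv2.resize(I[180:480,220:420],(400,602)),np.vstack([f(t,q),f(sc,q2)])])[:600])
```

```text
17.95 [ 0.4649 -0.1367  0.0541] [0.     0.     0.0001]
[ 0.24  0.17 -1.27] [0.45 0.44 0.25] [-0.007 -0.003 -0.012] 0.0553867750196511
-20.135221862814014 [-0.0034  0.0012 -1.    ]
[[23, 114, 39, 126, 2849]]
[[0, 115, 38, 125, 2870]]
[403 228] [269 216]
```

Request:
{"method": "play_rows", "body": {
  "rot": [
    [0, 0, 0],
    [0, 0, 0],
    [0, 0, 0],
    [0, 0, 0],
    [0, 0, 0],
    [0, 0, 0],
    [0, 0, 0],
    [0, 0, 0]
  ],
  "travel": [
    [0.08, -0.029, 0],
    [0.08, -0.029, 0],
    [0.08, -0.029, 0.02],
    [0.08, -0.029, 0],
    [0.08, -0.029, 0],
    [0.05, -0.018, 0],
    [0.02, -0.008, 0],
    [0, 0, 0]
  ],
  "claw": [0.29, 0.29, 0.29, 0.29, 0.29, 0.29, 0.29, 0.29]
}}

```text
time: 18.95
tcp_pos: [0.4929, -0.1469, 0.0549]
orientation: [0.124, 0.698, -0.123, 0.695]
wrist_force: [-0.4, 1.2, -1.7]
grip_width: 0.0556
```

Request:
{"method": "play_rows", "body": {
  "rot": [
    [0, 0, 0],
    [0, 0, 0],
    [0, 0, 0],
    [0, 0, 0],
    [0, 0, 0],
    [0, 0, 0],
    [0, 0, 0],
    [0, 0, 0]
  ],
  "travel": [
    [0.02, -0.007, 0],
    [0.02, -0.007, 0],
    [0.02, -0.007, 0],
    [0.02, -0.007, 0],
    [0.02, -0.007, 0],
    [0.02, -0.007, 0],
    [0, 0, 0],
    [0, 0, 0]
  ],
  "claw": [0.29, 0.29, 0.29, 0.29, 0.29, 0.29, 0.29, 0.29]
}}

```text
time: 19.95
tcp_pos: [0.5001, -0.1494, 0.055]
orientation: [0.124, 0.698, -0.123, 0.695]
wrist_force: [0.1, 0.3, -0.4]
grip_width: 0.0551
```

```bash
cat > ob.py <<'E'
from h import *
import sys
n=int(sys.argv[1]) if len(sys.argv)>1 else 5
P=[];F=[];M=[];W=[]
for k in range(n):
    s=bot.observe();P.append(s['tcp_pos']);F.append(s['wrist_force']);M.append(s['moment']);W.append(s['grip_width'])
    if k<n-1: t=bot.camera('top')
P=np.mean(P,0);F=np.mean(F,0);M=np.mean(M,0);y=np.radians(-20.1);u=np.array([np.cos(y),np.sin(y),0]);w=np.array([-u[1],u[0],0]);A=np.array([.602,-.1919,0])
print('t',round(s['time'],2),'tcp',P.round(4),'clip x,y mm',((P-A)@u*1e3).round(1),((P-A)@w*1e3).round(1),'| F x,y,z',(F@u).round(2),(F@w).round(2),F[2].round(2),'M u,w,z',(M@u).round(3),(M@w).round(3),M[2].round(3),'W',(np.mean(W)*1e3).round(2))
E
python3 ob.py
```

```text
t 20.15 tcp [ 0.5001 -0.1494  0.055 ] clip x,y mm -110.3 4.9 | F x,y,z 0.27 0.16 -1.03 M u,w,z -0.01 -0.027 0.007 W 55.36
```

Request:
{"method": "play_rows", "body": {
  "rot": [
    [0, 0, 0],
    [0, 0, 0],
    [0, 0, 0],
    [0, 0, 0],
    [0, 0, 0],
    [0, 0, 0],
    [0, 0, 0],
    [0, 0, 0]
  ],
  "travel": [
    [0.02, -0.007, 0],
    [0.02, -0.007, 0],
    [0.02, -0.007, 0],
    [0.02, -0.007, 0],
    [0.02, -0.007, 0],
    [0.01, -0.004, 0],
    [0, 0, 0],
    [0, 0, 0]
  ],
  "claw": [0.29, 0.29, 0.29, 0.29, 0.29, 0.29, 0.29, 0.29]
}}

```text
time: 21.15
tcp_pos: [0.5067, -0.1518, 0.055]
orientation: [0.124, 0.698, -0.123, 0.695]
wrist_force: [0.5, 0.6, -1.2]
grip_width: 0.0551
```

```bash
python3 ob.py 4
python3 - <<'E'
from h import *
t=bot.camera('top')[:,:,::-1].copy();sc=bot.camera('scene')[:,:,::-1].copy();I=bot.camera('wrist')[:,:,::-1].copy()
for n,J in(('t9',t),('s9',sc),('w9',I)):cv2.imwrite(f'pics/{n}.png',J)
X=np.array([.578,-.183,.062]);q=proj(cam('top'),[X])[0].round().astype(int);q2=proj(cam('scene'),[X])[0].round().astype(int);print(q,q2)
f=lambda J,q:cv2.resize(J[q[1]-25:q[1]+25,q[0]-33:q[0]+33],(396,300),interpolation=cv2.INTER_CUBIC)
cv2.imwrite('pics/m9.png',np.hstack([cv2.resize(I[180:480,220:420],(400,600)),np.vstack([f(t,q),f(sc,q2)])]))
E
```

```text
t 21.3 tcp [ 0.5067 -0.1518  0.055 ] clip x,y mm -103.3 4.9 | F x,y,z -0.11 -0.01 -1.28 M u,w,z -0.007 -0.001 -0.005 W 55.2
[408 223] [262 213]
```

View pics/m9.png

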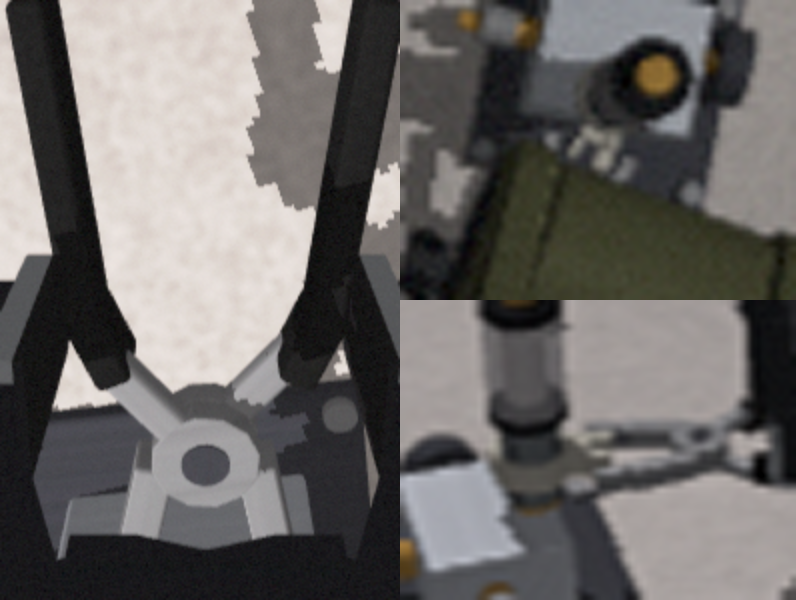

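All three views show the jaws straddling the open lugs at lug height with zero force: top tips at about (555,145) and (622,172), lugs between them. Closing in small steps, watching the sideways wrist force.

Request:
{"method": "play_rows", "body": {
  "rot": [
    [0, 0, 0],
    [0, 0, 0],
    [0, 0, 0],
    [0, 0, 0],
    [0, 0, 0],
    [0, 0, 0],
    [0, 0, 0],
    [0, 0, 0]
  ],
  "travel": [
    [0, 0, 0.004],
    [0, 0, 0.004],
    [0, 0, 0.004],
    [0, 0, 0.004],
    [0, 0, 0.004],
    [0, 0, 0.004],
    [0, 0, 0],
    [0, 0, 0]
  ],
  "claw": [0.25, 0.21, 0.17, 0.13, 0.1, 0.07, 0.07, 0.07]
}}

```text
time: 22.45
tcp_pos: [0.5067, -0.1518, 0.0564]
orientation: [0.124, 0.698, -0.123, 0.695]
wrist_force: [-0.6, 0.8, -1.5]
grip_width: 0.0464
```

```bash
python3 ob.py 5
```

```text
t 22.65 tcp [ 0.5067 -0.1518  0.0564] clip x,y mm -103.3 4.9 | F x,y,z -0.13 0.08 -1.53 M u,w,z -0.027 0.043 -0.004 W 46.19
```

Request:
{"method": "play_rows", "body": {
  "rot": [
    [0, 0, 0],
    [0, 0, 0],
    [0, 0, 0],
    [0, 0, 0],
    [0, 0, 0],
    [0, 0, 0],
    [0, 0, 0],
    [0, 0, 0]
  ],
  "travel": [
    [0, 0, 0.003],
    [0, 0, 0.003],
    [0, 0, 0],
    [0, 0, 0],
    [0, 0, 0],
    [0, 0, 0],
    [0, 0, 0],
    [0, 0, 0]
  ],
  "claw": [0.06, 0.05, 0.04, 0.03, 0.02, 0.02, 0.02, 0.02]
}}

```text
time: 23.65
tcp_pos: [0.5064, -0.1518, 0.0566]
orientation: [0.124, 0.698, -0.123, 0.694]
wrist_force: [-5.0, -0.6, -0.9]
grip_width: 0.0441
```

```bash
python3 ob.py 4
```

```text
t 23.8 tcp [ 0.5064 -0.1518  0.0566] clip x,y mm -103.6 4.8 | F x,y,z -4.59 -2.17 -0.66 M u,w,z -0.362 0.8 -0.167 W 43.92
```

Contact began: F_y -2.2 N (fixed jaw leading) and F_x -4.6 N, which I take to be jaw-slide friction. Relieving both, then continuing with the tool following the closing centre line.

Request:
{"method": "play_rows", "body": {
  "rot": [
    [0, 0, 0],
    [0, 0, 0],
    [0, 0, 0],
    [0, 0, 0],
    [0, 0, 0],
    [0, 0, 0],
    [0, 0, 0],
    [0, 0, 0]
  ],
  "travel": [
    [-0.0076, -0.0061, 0],
    [0, 0, 0],
    [0, 0, 0],
    [-0.0015, -0.004, 0.001],
    [-0.0015, -0.004, 0.001],
    [0, 0, 0],
    [0, 0, 0],
    [0, 0, 0]
  ],
  "claw": [0.02, 0.02, 0.02, 0.01, 0, 0, 0, 0]
}}

```text
time: 24.8
tcp_pos: [0.506, -0.1526, 0.0569]
orientation: [0.124, 0.698, -0.123, 0.695]
wrist_force: [-5.0, 1.2, -0.9]
grip_width: 0.0432
```

```bash
python3 ob.py 4
```

```text
t 24.95 tcp [ 0.506  -0.1526  0.0569] clip x,y mm -103.7 3.9 | F x,y,z -5.35 -0.75 -1.25 M u,w,z -0.092 0.834 -0.032 W 43.32
```

Request:
{"method": "play_rows", "body": {
  "rot": [
    [0, 0, 0],
    [0, 0, 0],
    [0, 0, 0],
    [0, 0, 0],
    [0, 0, 0],
    [0, 0, 0],
    [0, 0, 0],
    [0, 0, 0]
  ],
  "travel": [
    [-0.0094, 0.0034, 0],
    [0, 0, 0],
    [-0.0015, -0.004, 0.001],
    [-0.0015, -0.005, 0.001],
    [-0.0015, -0.004, 0.001],
    [0, 0, 0],
    [0, 0, 0],
    [0, 0, 0]
  ],
  "claw": [0, 0, -0.01, -0.018, -0.026, -0.026, -0.026, -0.026]
}}

```text
time: 25.95
tcp_pos: [0.5052, -0.1532, 0.0571]
orientation: [0.124, 0.698, -0.123, 0.695]
wrist_force: [-3.0, 1.2, -1.3]
grip_width: 0.0421
```

```bash
python3 ob.py 4
```

```text
t 26.1 tcp [ 0.5052 -0.1532  0.0571] clip x,y mm -104.2 3.1 | F x,y,z -3.58 0.51 -1.41 M u,w,z 0.072 0.597 0.041 W 41.94
```

Request:
{"method": "play_rows", "body": {
  "rot": [
    [0, 0, 0],
    [0, 0, 0],
    [0, 0, 0],
    [0, 0, 0],
    [0, 0, 0],
    [0, 0, 0],
    [0, 0, 0],
    [0, 0, 0]
  ],
  "travel": [
    [-0.006, 0.002, 0],
    [-0.003, 0.001, 0],
    [-0.001, -0.0035, 0.0015],
    [-0.001, -0.0035, 0.0015],
    [-0.001, -0.0035, 0.0015],
    [-0.001, -0.001, 0],
    [0, 0, 0],
    [0, 0, 0]
  ],
  "claw": [-0.026, -0.035, -0.045, -0.055, -0.065, -0.065, -0.065, -0.065]
}}

```text
time: 27.1
tcp_pos: [0.5045, -0.1537, 0.0574]
orientation: [0.124, 0.698, -0.123, 0.695]
wrist_force: [-2.4, 1.3, -1.4]
grip_width: 0.0403
```

```bash
python3 ob.py 4
```

```text
t 27.25 tcp [ 0.5044 -0.1537  0.0573] clip x,y mm -104.7 2.3 | F x,y,z -2.68 0.08 -1.25 M u,w,z 0.119 0.431 -0.03 W 40.37
```

Request:
{"method": "play_rows", "body": {
  "rot": [
    [0, 0, 0],
    [0, 0, 0],
    [0, 0, 0],
    [0, 0, 0],
    [0, 0, 0],
    [0, 0, 0],
    [0, 0, 0],
    [0, 0, 0]
  ],
  "travel": [
    [-0.004, 0.001, 0],
    [-0.0025, 0.0005, 0],
    [-0.001, -0.0035, 0.0015],
    [-0.001, -0.0035, 0.0015],
    [-0.001, -0.0035, 0.0015],
    [-0.0005, -0.001, 0],
    [0, 0, 0],
    [0, 0, 0]
  ],
  "claw": [-0.065, -0.075, -0.085, -0.095, -0.102, -0.102, -0.102, -0.102]
}}

```text
time: 28.25
tcp_pos: [0.5038, -0.1543, 0.0576]
orientation: [0.124, 0.698, -0.123, 0.695]
wrist_force: [-2.2, 0.1, -1.8]
grip_width: 0.0389
```

```bash
python3 ob.py 4
```

```text
t 28.4 tcp [ 0.5038 -0.1543  0.0576] clip x,y mm -105.1 1.6 | F x,y,z -2.28 -0.89 -1.43 M u,w,z -0.179 0.456 -0.117 W 38.74
```

Request:
{"method": "play_rows", "body": {
  "rot": [
    [0, 0, 0],
    [0, 0, 0],
    [0, 0, 0],
    [0, 0, 0],
    [0, 0, 0],
    [0, 0, 0],
    [0, 0, 0],
    [0, 0, 0]
  ],
  "travel": [
    [-0.004, -0.002, 0],
    [-0.002, -0.001, 0],
    [-0.0015, -0.0035, 0.0015],
    [-0.0015, -0.0035, 0.0015],
    [-0.0015, -0.0035, 0.0015],
    [0, -0.0005, 0],
    [0, 0, 0],
    [0, 0, 0]
  ],
  "claw": [-0.102, -0.112, -0.12, -0.128, -0.137, -0.137, -0.137, -0.137]
}}

```text
time: 29.4
tcp_pos: [0.5032, -0.1551, 0.0579]
orientation: [0.124, 0.698, -0.123, 0.695]
wrist_force: [-2.4, 0.7, -1.2]
grip_width: 0.037
```

```bash
python3 ob.py 4
```

```text
t 29.55 tcp [ 0.5032 -0.1551  0.0579] clip x,y mm -105.5 0.6 | F x,y,z -3.06 -0.08 -1.41 M u,w,z -0.025 0.59 -0.076 W 37.37
```

Request:
{"method": "play_rows", "body": {
  "rot": [
    [0, 0, 0],
    [0, 0, 0],
    [0, 0, 0],
    [0, 0, 0],
    [0, 0, 0],
    [0, 0, 0],
    [0, 0, 0],
    [0, 0, 0]
  ],
  "travel": [
    [-0.003, 0, 0],
    [-0.002, 0, 0],
    [-0.0015, -0.0035, 0.001],
    [-0.0015, -0.0035, 0.001],
    [-0.0015, -0.0035, 0.001],
    [0, 0, 0],
    [0, 0, 0],
    [0, 0, 0]
  ],
  "claw": [-0.137, -0.145, -0.153, -0.161, -0.17, -0.17, -0.17, -0.17]
}}

```text
time: 30.55
tcp_pos: [0.5028, -0.1558, 0.0581]
orientation: [0.124, 0.698, -0.123, 0.695]
wrist_force: [0.4, 2.8, -1.2]
grip_width: 0.0368
```

```bash
python3 ob.py 4
```

```text
t 30.7 tcp [ 0.5028 -0.1558  0.0581] clip x,y mm -105.6 -0.2 | F x,y,z -0.8 2.82 -1.58 M u,w,z 0.545 0.122 0.124 W 36.67
```

Gripper stalled at the force limit (W 36.7) and the follow overshot (F_y +2.8 N). Shifting back 0.45 mm and raising the limit a little.

Request:
{"method": "play_rows", "body": {
  "rot": [
    [0, 0, 0],
    [0, 0, 0],
    [0, 0, 0],
    [0, 0, 0],
    [0, 0, 0],
    [0, 0, 0],
    [0, 0, 0],
    [0, 0, 0]
  ],
  "travel": [
    [0.002, 0.005, 0],
    [0.0006, 0.002, 0],
    [0, 0, 0],
    [0, 0, 0],
    [0, 0, 0],
    [0, 0, 0],
    [0, 0, 0],
    [0, 0, 0]
  ],
  "claw": [-0.16, -0.16, -0.16, -0.16, -0.16, -0.16, -0.16, -0.16],
  "squeeze": 34
}}

```text
time: 31.7
tcp_pos: [0.5028, -0.1554, 0.0581]
orientation: [0.124, 0.698, -0.123, 0.695]
wrist_force: [0.9, 1.4, -1.3]
grip_width: 0.0365
```

```bash
python3 ob.py 3
```

```text
t 31.8 tcp [ 0.5028 -0.1554  0.0581] clip x,y mm -105.7 0.2 | F x,y,z -0.11 1.48 -1.22 M u,w,z 0.282 -0.009 0.017 W 36.55
```

F_x has nearly vanished, which hints at the click. Testing: centre, then open 1 mm. If it hasn't clicked, the spring will push F_y up by about 2 N; if it has, the forces go to zero.

Request:
{"method": "play_rows", "body": {
  "rot": [
    [0, 0, 0],
    [0, 0, 0],
    [0, 0, 0],
    [0, 0, 0],
    [0, 0, 0],
    [0, 0, 0],
    [0, 0, 0],
    [0, 0, 0]
  ],
  "travel": [
    [0.0015, 0.004, 0],
    [0.0008, 0.002, 0],
    [0, 0, 0],
    [0, 0, 0],
    [0, 0, 0],
    [0, 0, 0],
    [0, 0, 0],
    [0, 0, 0]
  ],
  "claw": [-0.16, -0.16, -0.15, -0.14, -0.13, -0.13, -0.13, -0.13]
}}

```text
time: 32.8
tcp_pos: [0.503, -0.155, 0.0581]
orientation: [0.124, 0.698, -0.123, 0.695]
wrist_force: [0.7, -0.2, -1.6]
grip_width: 0.0368
```

```bash
python3 ob.py 4
```

```text
t 32.95 tcp [ 0.503  -0.155   0.0581] clip x,y mm -105.6 0.6 | F x,y,z 1.13 -0.12 -1.34 M u,w,z -0.008 -0.22 -0.077 W 37.15
```

Request:
{"method": "play_rows", "body": {
  "rot": [
    [0, 0, 0],
    [0, 0, 0],
    [0, 0, 0],
    [0, 0, 0],
    [0, 0, 0],
    [0, 0, 0],
    [0, 0, 0],
    [0, 0, 0]
  ],
  "travel": [
    [0, 0, 0],
    [0, 0, 0],
    [0, 0, 0],
    [0, 0, 0],
    [0, 0, 0],
    [0, 0, 0],
    [0, 0, 0],
    [0, 0, 0]
  ],
  "claw": [-0.125, -0.12, -0.115, -0.11, -0.11, -0.11, -0.11, -0.11]
}}

```text
time: 33.95
tcp_pos: [0.503, -0.155, 0.0581]
orientation: [0.124, 0.698, -0.123, 0.695]
wrist_force: [1.4, -0.1, -1.6]
grip_width: 0.0383
```

```bash
python3 ob.py 4
```

```text
t 34.1 tcp [ 0.503  -0.155   0.0581] clip x,y mm -105.7 0.6 | F x,y,z 1.45 0.36 -1.78 M u,w,z 0.052 -0.304 -0.009 W 38.31
```

Request:
{"method": "play_rows", "body": {
  "rot": [
    [0, 0, 0],
    [0, 0, 0],
    [0, 0, 0],
    [0, 0, 0],
    [0, 0, 0],
    [0, 0, 0],
    [0, 0, 0],
    [0, 0, 0]
  ],
  "travel": [
    [0, 0, 0],
    [0, 0, 0],
    [0, 0, 0],
    [0, 0, 0],
    [0, 0, 0],
    [0, 0, 0],
    [0, 0, 0],
    [0, 0, 0]
  ],
  "claw": [-0.1, -0.095, -0.09, -0.085, -0.085, -0.085, -0.085, -0.085]
}}

```text
time: 35.1
tcp_pos: [0.503, -0.155, 0.0581]
orientation: [0.124, 0.698, -0.123, 0.695]
wrist_force: [0.0, 0.8, -0.9]
grip_width: 0.0391
```

```bash
python3 ob.py 4
```

```text
t 35.25 tcp [ 0.503  -0.155   0.0581] clip x,y mm -105.7 0.6 | F x,y,z -0.0 0.2 -0.76 M u,w,z 0.027 0.006 -0.007 W 39.07
```

All forces and moments are zero at a width where an unclicked lug would still be pushing back, so the clip has clicked. Opening and backing out.

Request:
{"method": "play_rows", "body": {
  "rot": [
    [0, 0, 0],
    [0, 0, 0],
    [0, 0, 0],
    [0, 0, 0],
    [0, 0, 0],
    [0, 0, 0],
    [0, 0, 0],
    [0, 0, 0]
  ],
  "travel": [
    [0, 0, 0],
    [0, 0, 0],
    [0, 0, 0],
    [0, 0, 0],
    [-0.05, 0.018, 0],
    [-0.1, 0.036, 0],
    [-0.2, 0.073, 0],
    [-0.3, 0.11, 0]
  ],
  "claw": [-0.05, 0.0, 0.05, 0.1, 0.15, 0.2, 0.25, 0.28]
}}

```text
time: 36.25
tcp_pos: [0.463, -0.1404, 0.058]
orientation: [0.124, 0.698, -0.123, 0.695]
wrist_force: [-1.2, -0.1, -0.8]
grip_width: 0.0547
```

Request:
{"method": "play_rows", "body": {
  "rot": [
    [0, 0, 0],
    [0, 0, 0],
    [0, 0, 0],
    [0, 0, 0],
    [0, 0, 0],
    [0, 0, 0],
    [0, 0, 0],
    [0, 0, 0]
  ],
  "travel": [
    [-0.3, 0.11, 0],
    [-0.3, 0.11, 0.1],
    [-0.2, 0.07, 0.2],
    [0, 0, 0.4],
    [0, 0, 0.4],
    [0, 0, 0.2],
    [0, 0, 0.1],
    [0, 0, 0]
  ],
  "claw": [0.28, 0.28, 0.28, 0.28, 0.28, 0.28, 0.28, 0.28]
}}

```text
time: 37.25
tcp_pos: [0.4157, -0.1233, 0.1418]
orientation: [0.124, 0.698, -0.123, 0.695]
wrist_force: [-0.3, 0.1, -1.2]
grip_width: 0.0545
```

```bash
python3 ob.py 2
python3 - <<'E'
from h import *
sc=bot.camera('scene')[:,:,::-1].copy();cv2.imwrite('pics/s10.png',sc);t=bot.camera('top')[:,:,::-1].copy();cv2.imwrite('pics/t10.png',t)
A=np.array([.602,-.1919]);y=np.radians(-20);u=np.array([np.cos(y),np.sin(y)]);w=np.array([-u[1],u[0]])
for c,names in(('top',('top0','top4','t10')),('scene',('scene0','scene4','s10'))):
  cm=cam(c)
  for n in names:
    I=cv2.imread(f'pics/{n}.png').astype(float)
    o=[]
    # brightness profile across the lugs on z=.068 at x=-26..-30
    for yy in range(-10,20,2):
        px=np.mean([cv2.remap(I,*[np.float32([[k]]) for k in proj(cm,[np.r_[A+xx*1e-3*u+yy*1e-3*w,.068]])[0]],cv2.INTER_LINEAR).mean() for xx in(-24,-27,-30)]);o.append(int(px))
    print(n,o)
E
```

```text
t 37.3 tcp [ 0.4157 -0.1233  0.1416] clip x,y mm -198.5 0.4 | F x,y,z -0.29 0.08 -1.17 M u,w,z 0.014 -0.005 -0.012 W 54.63
top0 [40, 43, 63, 92, 108, 101, 80, 55, 48, 60, 81, 90, 60, 41, 40]
top4 [46, 51, 73, 103, 121, 112, 88, 61, 53, 67, 91, 101, 69, 47, 46]
t10 [47, 50, 73, 104, 123, 114, 105, 98, 80, 55, 47, 46, 46, 46, 46]
scene0 [146, 145, 142, 137, 122, 106, 100, 95, 108, 126, 127, 115, 107, 105, 103]
scene4 [155, 154, 150, 145, 129, 113, 106, 101, 115, 134, 134, 122, 113, 111, 110]
s10 [155, 153, 151, 149, 150, 151, 134, 111, 102, 99, 99, 101, 105, 106, 109]
```

The hinged lug's bright band moved from y≈+12 to y≈+4 in both fixed views, so the clip is shut and staying shut. Returning the pliers to the mat.

Request:
{"method": "play_rows", "body": {
  "rot": [
    [0, 0, 0],
    [0, 0, 0],
    [0, 0, 0],
    [0, 0, 0],
    [0, 0, 0],
    [0, 0, 0],
    [0, 0, 0],
    [0, 0, 0]
  ],
  "travel": [
    [0.07, 0.3, 0],
    [0.15, 0.6, 0],
    [0.2, 0.8, 0],
    [0.2, 0.85, 0],
    [0.2, 0.85, 0],
    [0.2, 0.85, 0],
    [0.14, 0.6, 0],
    [0.07, 0.28, 0]
  ],
  "claw": [0.28, 0.28, 0.28, 0.28, 0.28, 0.28, 0.28, 0.28]
}}

```text
time: 38.4
tcp_pos: [0.4896, 0.1859, 0.1413]
orientation: [0.123, 0.698, -0.123, 0.694]
wrist_force: [0.3, 0.9, -1.5]
grip_width: 0.0547
```

Request:
{"method": "play_rows", "body": {
  "rot": [
    [0, 0, 0],
    [0, 0, 0],
    [0, 0, 0],
    [0, 0, 0],
    [0, 0, 0],
    [0, 0, 0],
    [0, 0, 0],
    [0, 0, 0]
  ],
  "travel": [
    [0, 0, -0.2],
    [0, 0, -0.35],
    [0, 0, -0.4],
    [0, 0, -0.4],
    [0, 0, -0.3],
    [0, 0, -0.2],
    [0, 0, -0.1],
    [0, 0, 0]
  ],
  "claw": [0.28, 0.28, 0.28, 0.28, 0.28, 0.28, 0.28, 0.28]
}}

```text
time: 39.4
tcp_pos: [0.4898, 0.1843, 0.0251]
orientation: [0.124, 0.698, -0.123, 0.695]
wrist_force: [-0.0, 0.4, -0.8]
grip_width: 0.0547
```

```bash
python3 ob.py 3
```

```text
t 39.5 tcp [0.49   0.1844 0.0254] clip x,y mm -234.6 314.9 | F x,y,z -0.18 0.39 -1.42 M u,w,z -0.024 -0.019 0.02 W 54.62
```

Request:
{"method": "play_rows", "body": {
  "rot": [
    [0, 0, 0],
    [0, 0, 0],
    [0, 0, 0],
    [0, 0, 0],
    [0, 0, 0],
    [0, 0, 0],
    [0, 0, 0],
    [0, 0, 0]
  ],
  "travel": [
    [0, 0, -0.06],
    [0, 0, -0.06],
    [0, 0, -0.06],
    [0, 0, -0.06],
    [0, 0, -0.05],
    [0, 0, -0.04],
    [0, 0, -0.02],
    [0, 0, 0]
  ],
  "claw": [0.28, 0.28, 0.28, 0.28, 0.28, 0.28, 0.28, 0.28]
}}

```text
time: 40.5
tcp_pos: [0.49, 0.1844, 0.0047]
orientation: [0.124, 0.697, -0.123, 0.695]
wrist_force: [-3.1, -2.6, 7.0]
grip_width: 0.0552
```

```bash
python3 ob.py 3
```

```text
t 40.6 tcp [0.49   0.1844 0.0047] clip x,y mm -234.5 314.9 | F x,y,z -2.14 -3.09 8.08 M u,w,z -0.449 0.41 0.094 W 54.95
```

The pliers rest on the mat (8 N upward). Releasing slowly and lifting away.

Request:
{"method": "play_rows", "body": {
  "rot": [
    [0, 0, 0],
    [0, 0, 0],
    [0, 0, 0],
    [0, 0, 0],
    [0, 0, 0],
    [0, 0, 0],
    [0, 0, 0],
    [0, 0, 0]
  ],
  "travel": [
    [0, 0, 0],
    [0, 0, 0],
    [0, 0, 0],
    [0, 0, 0],
    [0, 0, 0],
    [0, 0, 0],
    [0, 0, 0],
    [0, 0, 0]
  ],
  "claw": [0.31, 0.34, 0.38, 0.44, 0.55, 0.75, 1, 1]
}}

```text
time: 41.6
tcp_pos: [0.4897, 0.1844, 0.0041]
orientation: [0.124, 0.698, -0.123, 0.695]
wrist_force: [-0.5, 0.7, -0.1]
grip_width: 0.0855
```

Request:
{"method": "play_rows", "body": {
  "rot": [
    [0, 0, 0],
    [0, 0, 0],
    [0, 0, 0],
    [0, 0, 0],
    [0, 0, 0],
    [0, 0, 0],
    [0, 0, 0],
    [0, 0, 0]
  ],
  "travel": [
    [0, 0, 0],
    [0, 0, 0.1],
    [0, 0, 0.3],
    [0, 0, 0.5],
    [0, 0, 0.6],
    [0, 0, 0.5],
    [0, 0, 0.3],
    [-0.35, 0.12, 0]
  ],
  "claw": [1, 1, 1, 1, 1, 1, 1, 1]
}}

```text
time: 42.6
tcp_pos: [0.4697, 0.1916, 0.1449]
orientation: [0.125, 0.696, -0.123, 0.696]
wrist_force: [-0.5, 0.6, -0.3]
grip_width: 0.0853
```

Run:
```python
from loc import *
loc('w11');loc('w12')
s=bot.observe();print(s['wrist_force'],s['grip_width'],s['time'])
sc=bot.camera('scene')[:,:,::-1].copy();t=bot.camera('top')[:,:,::-1].copy();cv2.imwrite('pics/t12.png',t);cv2.imwrite('pics/s12.png',sc)
a=cv2.imread('pics/top0.png').astype(int);d=cv2.blur((abs(t.astype(int)-a).max(2)>45).astype(np.float32),(3,3))>.6
n,l,st,ce=cv2.connectedComponentsWithStats(d.astype(np.uint8));print([x for x in st[1:].tolist() if x[4]>6])
# hub as grey blob
I=cv2.imread('pics/w12.png');h=cv2.cvtColor(I,cv2.COLOR_BGR2HSV);m=((h[...,1]<40)&(h[...,2]>120)).astype(np.uint8);m[:200]=0;m[420:]=0;m[:,:250]=0;m[:,390:]=0
n,l,st,ce=cv2.connectedComponentsWithStats(m);print([(x,c.round(0).tolist()) for x,c in zip(st[1:].tolist(),ce[1:]) if x[4]>100])
A=np.array([.602,-.1919]);y=np.radians(-20);u=np.array([np.cos(y),np.sin(y)]);w=np.array([-u[1],u[0]])
print([int(np.mean([t[tuple(proj(cam('top'),[np.r_[A+xx*1e-3*u+yy*1e-3*w,.068]])[0].round().astype(int)[::-1])].mean() for xx in(-24,-27,-30)])) for yy in range(-10,20,2)])
```

```text
tcp [0.46972603 0.19160753 0.14485593] 42.6
[269, 173, 34, 105, 1223] mean y,z [-27.1  -3.8] ang 9.9 zmin/max [-40.9  34.7]
[343, 173, 34, 105, 1252] mean y,z [27.5 -3.7] ang 169.9 zmin/max [-41.3  34.9]
tcp [0.4669552  0.19229103 0.14385016] 42.65
[270, 177, 34, 105, 1220] mean y,z [-26.6  -0.7] ang 9.9 zmin/max [-38.2  37.5]
[344, 178, 34, 104, 1252] mean y,z [28.  -0.6] ang 169.8 zmin/max [-38.   37.6]
[ 0.46227256 -0.39601976 -0.49713225] 0.08556409303509711 42.7
[[269, 231, 4, 13, 25], [101, 234, 211, 222, 18059], [134, 248, 3, 6, 11], [271, 248, 11, 9, 37], [52, 327, 84, 98, 2533], [79, 390, 7, 9, 23], [75, 392, 6, 3, 8], [24, 399, 183, 81, 5822], [91, 401, 10, 8, 27], [93, 408, 4, 4, 12], [386, 443, 6, 12, 41], [135, 445, 7, 4, 12], [33, 454, 3, 4, 10], [380, 459, 17, 21, 186], [288, 465, 19, 15, 186]]
[([330, 271, 17, 18, 154], [339.0, 281.0]), ([295, 278, 55, 75, 1545], [320.0, 315.0]), ([250, 383, 140, 37, 3011], [336.0, 407.0])]
[47, 46, 74, 101, 123, 115, 105, 100, 74, 59, 44, 46, 44, 46, 46]
```

```bash
python3 -c "
from workcell import bot
print(bot.hand_in())"
```

```text
the job is handed in; nothing more can be done
None
```

The clip is clicked shut, the pliers are back on the mat, flat and let go, and I handed the job in at about 42.7 s of the 72 s.

- **First grip failed:** the pliers swung nose-down because the pads only touched the splayed handles behind the balance point. I laid them back on the mat and regripped about 21 mm further forward, where they stayed level.
- **Squeezing:** I closed the jaws in small steps and used the sideways wrist force to keep both jaws bearing evenly. In the settled readings after each step, the highest was 2.8 N, about 0.025 rad of lean by the stated stiffness, against the 0.04 limit. When closing all but stopped at 36.7 mm I raised the grip limit from 32 to 34 N, which I worked out as about 15.6 N at a jaw (crush limit 18 N). I never measured jaw force directly.
- **Clip:** when I eased off, the forces went to zero instead of springing back. The hinged lug's image had moved from about +12 mm to +4 mm in the top and scene views. The last top view, after the pliers were down, still showed it shut.
- **Pliers:** they rest near the mat's centre, with the pivot about 30 mm from it by estimate. The handles have the same outline as when they lay flat earlier.
- **Bystanders:** comparing top views from start to finish, the largest differences lie where the arm and pliers moved, and nothing showed where the bystanders stand on open bench. I did not measure each one separately.
- **Uncertain:** the click was not seen or heard, only inferred from the forces and the lug's position. The forward force on the jaws reached 5.4 N during the squeeze, which I took to be friction.

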